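Load the clutch plates on the hub

ROBOT

A 6-joint arm with a two-finger parallel gripper is mounted at the origin on a cart in front of the work surface, level with it; the furniture and walls round the work are solid. World frame = base frame: x ahead of the robot, y to its left, z up, the work surface at z = 0. Lengths are in mm, angles in rad, forces in N, time in s.
With the tool pointing down it reaches from about 350 to 875 mm from the base axis. Payload 4.2 kg.
Tool frame: the origin (TCP) lies midway between the tips of the shut fingers; the grasp point (between the pads) lies 19 mm behind it; x points along the fingers, y is the direction in which the jaws open and shut, and the axes are right-handed (so a half turn about x gives the same grasp; the last joint's range is limited). The gripper opens to 85 mm and grips with 20 to 120 N. Pads are 22 mm wide; open, the fingers measure 114 mm over their backs; the gripper's body (76 mm by 85 mm) begins 54 mm behind the grasp point. The pads swing forward as they close: fully open they stand 13 mm farther back than shut.
Start: joints at [1.46, 0.385, 0.008, 0, -1.194, -0.259], TCP at [225.86, 582.74, 231.312] pointing down, gripper open.
Joint ranges: [-3.14, 3.14], [-1.21, 2.06], [-1.07, 1.41], [-3.16, 2.05], [-2.99, -0.16], [-3.1, 3.1]. Speed limits (rad/s): [2.79, 2.79, 3.14, 3.14, 3.14, 3.14].

INTERFACE

Orientations are given as a unit quaternion [x, y, z, w].
In Python, from bench import readout, imaging, arm gives the robot as it stands.
- The arm moves only by the tool arm_command, never from a script. Its argument "increments" is a list of rows, each a list of 3 entries, a list of its own where there are three numbers: the turn, a rotation vector about the world's x, y, z in degrees, then the shift along the world's x, y, z in mm, then the closure, from 0 (fully open) to 1 (shut). In form: [[[ax, ay, az], [tx, ty, tz], fingers], ...]. A call has exactly 5 rows; each row is the pose to reach, as a shift and turn from the pose measured when the call began; what a row does not reach only later rows make up. A row lasts 1/10 s, in which the tool goes at most 50 mm and 8.59 degrees, less where a joint would pass 70% of its speed; a pose out of reach is approached as far as the arm can. A call with a gripper value outside its range is refused whole. The fingers move at their own pace and stop on an object; the grip force is fixed at half the most. Time passes only in rows, so rows that repeat a pose let the fingers close, or fill a call up. It gives the time, the measured TCP pose, the force and the opening at its end, in the units of the state.
- readout.read_state(): the state, without advancing time (a new reading comes with each control period).
- imaging.get_image(name): name is "scene" or "top"; returns (picture, depth): 400x640x3 uint8, blue, green, red; 400x640 float32, mm along the optical axis (not along the pixel's ray), 0 where there is no reading.
- imaging.camera_info(name): a dict with "vfov" (degrees; the focal length in pixels is half the picture's height over the tangent of half this angle, whatever the lens; pixels are square), "cx", "cy" (the principal point, pixels), "eye" and "rotation" of the camera in the world. Camera axes: x right, y down, z forward; pixel columns grow to the right and rows downward; lengths in mm; the calibration is good to about 2 mm. A picture is of the moment at which its call begins. camera_info takes no time and is no camera call.
- arm.job_done(): hands the job in, once; it reports no verdict.
The state is a dict: "clock": time; "joints": joint angles; "joint_vel": joint speeds; "joint_efforts": joint torques, N m; "position": TCP position; "ee_rot": TCP orientation; "contact_force": force on the tool from outside, world axes, zero at the start; "wrist_torque": the same for the moment, N m; "gripper_width": finger opening in mm.
Only numpy, scipy, OpenCV 4.12 (cv2) and the standard library are available. Lean on these libraries where they do the work, as an engineer would, in place of code of your own. Each camera call takes 0.05 s, during which the arm holds its last target. There are 200 camera calls.

TASK

Get this clutch hub loaded: swing the keeper arm well clear of the hub (about a quarter turn), take the protective cap off the hub's spigot and put it in the tray, then put every clutch plate that lies on the bench on the hub, turning each one until its holes drop over the four studs and pushing it fully home, flat on the hub or on the plate below. Finally swing the keeper arm back over the hub until it meets its stop, and leave the bearing and the nut where they lie.

Things in the scene. Friction and masses are not known exactly. Their poses are not given: they have to be found in the camera images.
- plate_1_mid (a point): Steel clutch plate: flat disc 64 mm across, 12 mm thick, bore 25 mm, four 11.6 mm holes on a 44 mm circle. Point: its centre, half-way up; z is its axis (either face may be up); the holes lie 22 mm out on its +x, +y, -x, -y axes. 0.18 to 0.33 kg. Grip across the rim, any diameter. Three or four plates are there; an absent one gives None.
- plate_2_mid (a point): Steel clutch plate: flat disc 64 mm across, 12 mm thick, bore 25 mm, four 11.6 mm holes on a 44 mm circle. Point: its centre, half-way up; z is its axis (either face may be up); the holes lie 22 mm out on its +x, +y, -x, -y axes. 0.18 to 0.33 kg. Grip across the rim, any diameter. Three or four plates are there; an absent one gives None.
- plate_3_mid (a point): Steel clutch plate: flat disc 64 mm across, 12 mm thick, bore 25 mm, four 11.6 mm holes on a 44 mm circle. Point: its centre, half-way up; z is its axis (either face may be up); the holes lie 22 mm out on its +x, +y, -x, -y axes. 0.18 to 0.33 kg. Grip across the rim, any diameter. Three or four plates are there; an absent one gives None.
- plate_4_mid (a point): Steel clutch plate: flat disc 64 mm across, 12 mm thick, bore 25 mm, four 11.6 mm holes on a 44 mm circle. Point: its centre, half-way up; z is its axis (either face may be up); the holes lie 22 mm out on its +x, +y, -x, -y axes. 0.18 to 0.33 kg. Grip across the rim, any diameter. Three or four plates are there; an absent one gives None.
- hub_face (a point): Centre of the hub's upper face, 40 mm above the bench, z up. The hub is a 56 mm steel disc on a grey base plate (110 x 110 x 12 mm, with a 50 mm wide tongue reaching 170 mm along +x), fixed to the bench. Axes are the base's: +x points from the hub to the keeper's post. The hub is held by a stiff brake (6 N m) and does not turn in use.
- spigot_top (a point): Top of the hub's central spigot: 22 mm in diameter, 74 mm high above the hub face, nose tapered to 15 mm over the top 6 mm. It is 16 mm taller than the studs, so a plate is centred by the spigot first and then rests on the stud tips unless its holes are over them. Axes as hub_face.
- stud_tips (a point): Point on the spigot's axis at the height of the stud tips, 58 mm above the hub face. The four studs are 7.2 mm thick, evenly spaced on a 44 mm circle, the top 8 mm tapered to 3 mm. Their angle about the spigot changes from start to start (repeating every 90 degrees) and is not told by these axes, which are hub_face's: see it or feel for it.
- keeper_hinge (a point): On the keeper's upright hinge axis, on top of an 18 mm post on the base's tongue, 140 mm from the spigot; at the height of the arm's underside, 149 mm above the bench; the hinge boss (32 mm wide) rises 20 mm higher. Axes as hub_face.
- keeper_handle (a point): Middle of the keeper arm's handle, an upright round black peg 20 mm thick whose top is 20 mm above this point; its foot, a collar 26 mm wide, begins 20 mm below it. It stands on the arm, a grey bar 24 mm wide, 12 mm thick and 185 mm long, 170 mm from the hinge axis.
- keeper (a joint): Angle of the keeper arm about its upright hinge, rad: 0 = against its stop, over the hub; it grows as the arm swings clear, clockwise seen from above, to 1.75 at the other stop. At 0 the handle lies from the hinge along hub_face's -x; at pi/2 along hub_face's +y. Light friction (about 1 N at the handle), stays where it is left.
- cap_mid (a point): Black plastic cap, 62 mm high, at first loosely over the spigot, resting on its top. Point: on its axis, half-way up; z points to its closed end. Lower 40 mm: tube 31 mm outside, 25 mm inside, open below; then 2 mm solid; top 20 mm: a square 30 x 30 mm head (sides along x, y; 11 to 31 mm above the point) to grip. Lift it 45 mm to clear the spigot. 50 g.
- tray_in (a point): Centre of the inner floor of a plain open steel tray, 160 x 120 mm (x, y) and 28 mm high, walls 4 mm, floor about 4 mm above the bench; fixed.
- bearing: Loose ball bearing, ring 52 mm in diameter with a 28 mm opening, 15 mm high (origin at its underside); a bystander, to be left alone.
- nut_m16: Loose hexagon nut 24 x 27 mm, 13 mm high (origin at its underside); a bystander, to be left alone.
Mind the look-alikes: they are no part of the job. What is shaped like the part that bears plate_3_mid but orange or purple is not meant.

How it is judged:
By the outcome, as a careful person would: the job done as asked, in the order asked, and still so for the second after the job is handed in, with the robot touching nothing.
Of plate_1, plate_2, plate_3, plate_4 only 3 to 4 are there at a start; the rules pass over those that are not, and their reading is None.
At some moment in a run one of plate_1, plate_2, plate_3, plate_4 may be knocked a few centimetres aside while the robot is not near it.
Once in a run the grip may slacken for a moment while it holds something.
It also fails if it takes over 210 s, if anything falls off the work surface, if the arm or the gripper's body presses on something with over 40 N, if the wrist force passes 120 N, or if a joint passes its speed limit or range.

## Working session

There is one attempt and no reset: what is moved stays moved. The work goes in short steps, Python scripts to look and compute and a tool call to move; the robot and the scene stay as the last step left them, time stands still between calls to the robot, and variables do not carry over. Pictures are saved under pics/ and viewed, about 12 in all and at most 16, crops included, and the job is handed in when it is done.

Besides the shell and the picture viewer there is one more tool, called after "Call:" as name([rows], argument=value, ...), one row to a line, values as JSON. arm_command: Moves the arm, as the interface text tells. Its arguments: {"type":"object","properties":{"increments":{"type":"array","items":{"type":"array"}}},"required":["increments"]}

```bash
ls; mkdir -p pics; cat > h.py <<'E'
import numpy as np, cv2
from bench import readout, imaging, arm
def cam(n):
    c=imaging.camera_info(n); f=200/np.tan(np.radians(c['vfov']/2)); return c,f,np.array(c['eye'],float),np.array(c['rotation'],float)
def snap(n):
    p,d=imaging.get_image(n); return p.copy(),d.copy()
def ray(n,u,v,z):
    c,f,e,R=cam(n); r=R@np.array([(u-c['cx'])/f,(v-c['cy'])/f,1.]); return e+r*(z-e[2])/r[2]
def pt(n,u,v,d):
    c,f,e,R=cam(n); return e+R@(np.array([(u-c['cx'])/f,(v-c['cy'])/f,1.])*d)
def proj(n,P):
    c,f,e,R=cam(n); q=R.T@(np.array(P,float)-e); return f*q[0]/q[2]+c['cx'],f*q[1]/q[2]+c['cy']
def cloud(n,d):
    c,f,e,R=cam(n); v,u=np.mgrid[0:400,0:640]; q=np.stack([(u-c['cx'])/f*d,(v-c['cy'])/f*d,d],-1); return q@R.T+e
E
python3 - <<'E'
from h import *
for n in('scene','top'):
    p,d=snap(n); cv2.imwrite(f'pics/{n}0.png',p); np.save(f'pics/{n}0.npy',d)
    c,f,e,R=cam(n); print(n,c)
print(readout.read_state())
E
```

```text
pics
scene {'vfov': 52.98563182215188, 'cx': 319.6492458742176, 'cy': 204.4143371732316, 'eye': array([  64.15375867, -903.73281929,  590.35759099]), 'rotation': array([ 0.8101623 , -0.21620514,  0.1254629 , -0.53023716])}
top {'vfov': 56.3446142243792, 'cx': 320.4530106704866, 'cy': 195.831586198864, 'eye': array([ 424.84708208,   -6.43592699, 1048.67444797]), 'rotation': array([ 0.71536085, -0.69592969,  0.04521635, -0.04354551])}
{'clock': 0.1, 'joints': array([ 1.45960774e+00,  3.85493651e-01,  6.76365869e-03, -4.14261359e-04,
       -1.19400436e+00, -2.58578739e-01]), 'joint_vel': array([ 3.66234359e-04, -1.14939800e-03,  2.48352092e-03,  8.46163978e-04,
        6.91377657e-04, -8.02395751e-05]), 'joint_efforts': array([-2.74763506e-04, -3.93316126e+01,  1.88931155e+01,  4.19799596e+00,
       -2.54636041e-03,  6.14388028e-06]), 'position': array([225.68773295, 582.27284651, 230.32606217]), 'ee_rot': array([-0.69496043,  0.13073538,  0.69513106,  0.12934866]), 'contact_force': array([ 0.16671531, -0.1679402 ,  0.18225187]), 'wrist_torque': array([ 0.0167152 ,  0.01279284, -0.03631238]), 'gripper_width': 85.77739998265012}
```

Rotation is a quaternion; fix that in the helper.

```bash
sed -i "s/np.array(c\['rotation'\],float)$/Rotation.from_quat(c['rotation']).as_matrix()/; 1a from scipy.spatial.transform import Rotation" h.py; python3 -c "
from h import *
print(cam('top')[3], cam('scene')[3])
a=cv2.imread('pics/top0.png');b=cv2.imread('pics/scene0.png')
d=np.load('pics/top0.npy'); print((d>0).mean())
P=cloud('top',d); print(P[200,320],P[50,100],P[350,500])
"
```

```text
[[ 2.72747100e-02 -9.91743763e-01  1.25301235e-01]
 [-9.99619638e-01 -2.75713242e-02 -6.33298023e-04]
 [ 4.08279033e-03 -1.25236302e-01 -9.92118541e-01]] [[ 0.8750288  -0.21727232  0.43257061]
 [-0.48337268 -0.34420779  0.80490487]
 [-0.02598937 -0.91340776 -0.40621524]]
0.99591796875
[ 5.45346144e+02 -6.14936308e+00  3.32505210e-01] [890.71591313 556.79271952 161.37948663] [ -48.48353331 -866.8175116  -770.91682471]
```

View pics/top0.png

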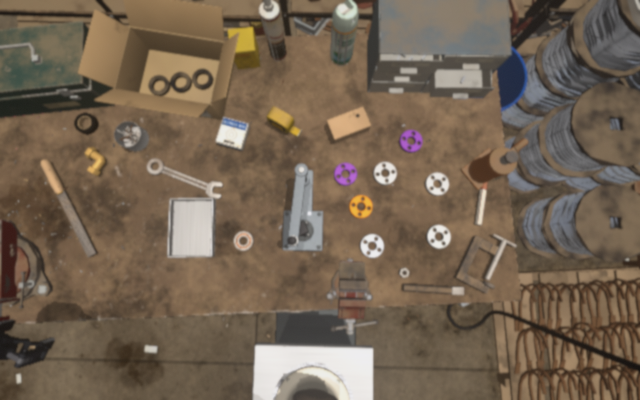

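View pics/scene0.png

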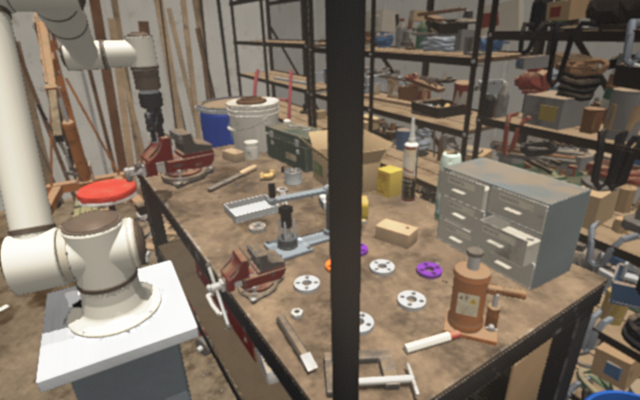

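```bash
python3 - <<'E'
from h import *
a=cv2.imread('pics/top0.png');b=cv2.imread('pics/scene0.png')
t=cv2.resize(a[130:270,270:460],None,fx=4,fy=4,interpolation=cv2.INTER_CUBIC)
s=cv2.resize(b[170:270,200:360],None,fx=5,fy=5,interpolation=cv2.INTER_CUBIC)
cv2.imwrite('pics/t0c.png',t);cv2.imwrite('pics/s0c.png',s)
d=np.load('pics/top0.npy');P=cloud('top',d)
z=P[...,2]
w=(a.min(2)>170)&(z<40)&(P[...,0]>250)
n,l,st,ce=cv2.connectedComponentsWithStats(w.astype(np.uint8))
for i in range(1,n):
    if st[i,4]>60: print(ce[i],st[i],np.median(z[l==i]),ray('top',*ce[i],12))
# heights around hub
m=(z>60)&(z<200); n,l,st,ce=cv2.connectedComponentsWithStats(m.astype(np.uint8))
for i in range(1,n):
    if st[i,4]>20 and abs(ce[i][0]-305)<60 and 150<ce[i][1]<260: print('high',ce[i],st[i],np.percentile(z[l==i],[5,50,95]))
np.set_printoptions(linewidth=250,suppress=True)
print(z[160:252:3,276:326:3].astype(int))
E
```

```text
[230.82588235 135.08235294] [216 124  30  24 425] 29.231635867498994 [723.35110003 253.36017893  12.        ]
[379.53719008 173.61983471] [375 163  11  21 121] 12.682318455835457 [ 623.54420915 -171.99718154   12.        ]
[390.352 171.96 ] [385 162  11  21 125] 12.348301491806978 [ 629.16047044 -202.50111137   12.        ]
[441.73728814 180.06779661] [433 173  16  18 118] 12.009306416772688 [ 610.01085293 -347.39396937   12.        ]
[429.37704918 182.13114754] [427 176   7  13  61] 12.017685840969989 [ 603.14729605 -312.49299544   12.        ]
[213.69767442 189.26744186] [209 183  13  15  86] 8.777762358782184 [565.9910163  292.32169871  12.        ]
[436.2        191.01538462] [430 187  13   8  65] 12.330727562840593 [ 578.42016769 -331.42146801   12.        ]
[481.53773585 206.67924528] [478 190   8  34 106] 16.934359691450936 [ 537.75314258 -457.64530158   12.        ]
[192.62911025 228.41102515] [ 173  201   40   55 2068] 4.6595553879991485 [455.23404255 343.57291586  12.        ]
[438.74181818 236.18545455] [428 225  23  23 275] 12.4438945764457 [ 452.47920509 -336.99407946   
[... 1723 characters left out ...]
  1  15  11 160 164 162 137 136  95  37  12  14  14  12   2]
 [  0   1   2  10  12 161 160 161 139 137 135  43  19  12  11  11   1]
 [  0   2   0  10  12 162 161 160 136 140 133  39  38  14  12  11   0]
 [  0  -3   1  11  14 160 162 163 137 135 130  41  29  11  13  11   1]
 [  2   2   0  10 162 163 166 163 126  40  42  74  13  11  13  15   2]
 [  0   0  -1  11 204 206 205 163  44  41  37  18  10  12  14  14   0]
 [  0   0   0  10 207 202 204 164  13  12  12  12  12  14  11  14   0]
 [  0   0   3  13 161 203 163 159  11  13  10  13  13  12  14  13   1]
 [ -1  -1   1  18  13  12  12  16  14  12  10  11  14  16  17  10   0]
 [  0  -2  -2   0  -4   0  -1  -1   1   0   2  -1   0   2  13   8   3]]
```

View pics/t0c.png

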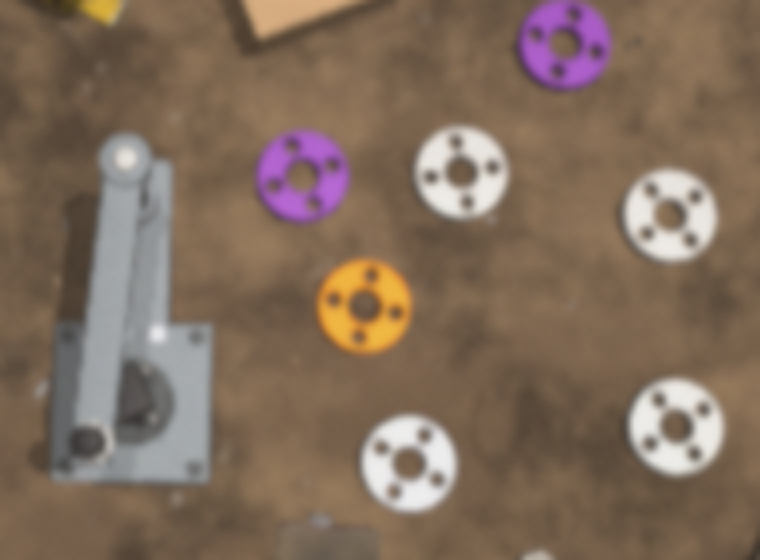

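View pics/s0c.png

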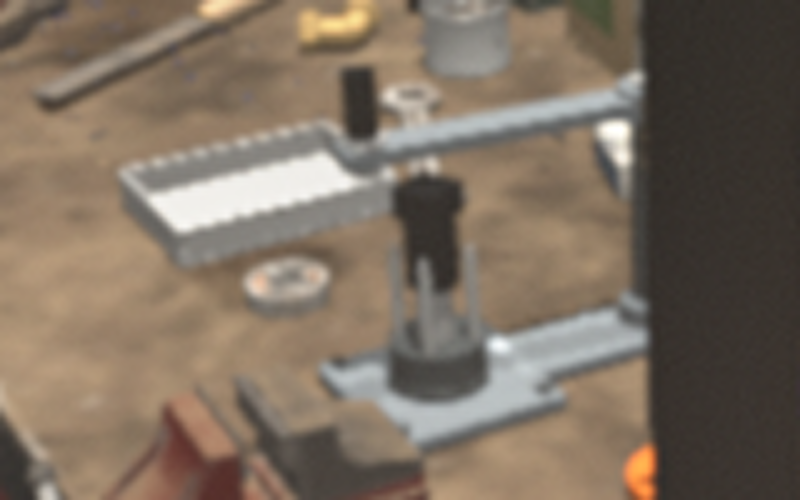

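```bash
cat >> h.py <<'E'
def state():
    s=readout.read_state(); R=Rotation.from_quat(s['ee_rot']).as_matrix(); y=R[:,1]
    print('t%.2f'%s['clock'],'pos',s['position'].round(1),'toolx',R[:,0].round(3),'jawyaw %.1f'%np.degrees(np.arctan2(y[1],y[0])),'w %.1f'%s['gripper_width'],'F',s['contact_force'].round(1),'M',s['wrist_torque'].round(2),'j',s['joints'].round(2))
    return s
def plates(p,n='top',z=12):
    """white plates: centre and hole angle (mod 90, deg) by contours on a 4x upscaled image"""
    out=[]; k=4
    g=cv2.resize(p,None,fx=k,fy=k,interpolation=cv2.INTER_CUBIC); hsv=cv2.cvtColor(g,cv2.COLOR_BGR2HSV)
    m=((hsv[...,2]>150)&(hsv[...,1]<50)).astype(np.uint8)
    cs,hi=cv2.findContours(m,cv2.RETR_CCOMP,cv2.CHAIN_APPROX_NONE)
    toW=lambda c:ray(n,(c[0]+.5)/k-.5,(c[1]+.5)/k-.5,z)[:2]
    for i,c in enumerate(cs):
        if hi[0][i][3]>=0: continue
        W=np.array([toW(q[0]) for q in cv2.convexHull(c)],np.float32)
        if len(W)<8: continue
        (cx,cy),(a,b),_=cv2.fitEllipse(W)
        if not(50<a<72 and 50<b<74): continue
        C=np.array([cx,cy]); hs=[]
        j=hi[0][i][2]
        while j>=0:
            mm=cv2.moments(cs[j])
            if mm['m00']>8:
                w=toW((mm['m10']/mm['m00'],mm['m01']/mm['m00']))-C
                if 15<np.hypot(*w)<29: hs.append(np.arctan2(w[1],w[0]))
            j=hi[0][j][0]
        an=np.degrees(np.angle(np.mean(np.exp(4j*np.array(hs))))/4) if hs else np.nan
        out.append((C.round(1),round(a,1),round(b,1),len(hs),round(an,1)))
    return out
E
python3 - <<'E'
from h import *
s=state()
for x in plates(cv2.imread('pics/top0.png')): print(x)
print('scene')
for x in plates(cv2.imread('pics/scene0.png'),'scene'): print(x)
q=lambda u,v:((u+.5)/4-.5+270,(v+.5)/4-.5+130)
for nm,u,v,z in [('c1',60,325,12),('c2',211,325,12),('c3',209,481,12),('c4',52,479,12),('boss',126,158,169),('peg',90,440,205),('tongueTR',172,160,12)]:
    print(nm,ray('top',*q(u,v),z).round(1))
d=np.load('pics/top0.npy');P=cloud('top',d);z=P[...,2]
m=(z>135-6)&(z<142)&(P[...,1]<80)&(P[...,1]>0)&(P[...,0]<500)&(P[...,0]>380); print('captop',P[m].mean(0),P[m].min(0),P[m].max(0))
for nm,lo,hi,box in [('handle',198,210,(380,500,0,140)),('boss',164,175,(500,680,0,140)),('tray',2,7,(370,540,260,430)),('vise',20,300,(230,400,-200,20))]:
    m=(z>lo)&(z<hi)&(P[...,0]>box[0])&(P[...,0]<box[1])&(P[...,1]>box[2])&(P[...,1]<box[3]); print(nm,m.sum(),P[m].mean(0).round(1),np.percentile(P[m],[2,98],axis=0).round(1).tolist())
E
```

```text
t0.10 pos [225.7 582.3 230.3] toolx [-0.001 -0.002 -1.   ] jawyaw -111.2 w 85.8 F [ 0.2 -0.2  0.2] M [ 0.02  0.01 -0.04] j [ 1.46  0.39  0.01 -0.   -1.19 -0.26]
(array([ 421.8, -152.6]), 66.1, 68.1, 4, np.float64(-27.8))
(array([ 452.7, -337.2]), 65.6, 66.9, 4, np.float64(33.5))
(array([ 600.6, -334.7]), 65.7, 67.2, 4, np.float64(38.0))
(array([ 627.1, -187.7]), 65.6, 67.7, 4, np.float64(10.7))
(array([1118.1,  -69.9]), 62.6, 66.5, 0, nan)
(array([1113.7,  162.7]), 60.4, 62.0, 0, nan)
sceneTraceback (most recent call last):
  File "<stdin>", line 5, in <module>
  File "h.py", line 29, in plates
    W=np.array([toW(q[0]) for q in cv2.convexHull(c)],np.float32)
                ~~~^^^^^^
  File "h.py", line 26, in <lambda>
    toW=lambda c:ray(n,(c[0]+.5)/k-.5,(c[1]+.5)/k-.5,z)[:2]
                 ~~~^^^^^^^^^^^^^^^^^^^^^^^^^^^^^^^^^^^
  File "h.py", line 9, in ray
    c,f,e,R=cam(n); r=R@np.array([(u-c['cx'])/f,(v-c['cy'])/f,1.]); return e+r*(z-e[2])/r[2]
            ~~~^^^
  File "h.py", line 5, in cam
    c=imaging.camera_info(n); f=200/np.tan(np.radians(c['vfov']/2)); return c,f,np.array(c['eye'],float),Rotation.from_quat(c['rotation']).as_matrix()
ValueError: time passes only in moves, steps and waits
```

```bash
sed -i 's/^def cam(n):/import functools\n@functools.cache\ndef cam(n):/' h.py
cat > m0.py <<'E'
from h import *
for x in plates(cv2.imread('pics/scene0.png'),'scene'): print(x)
q=lambda u,v:((u+.5)/4-.5+270,(v+.5)/4-.5+130)
for nm,u,v,z in [('c1',60,325,12),('c2',211,325,12),('c3',209,481,12),('c4',52,479,12),('boss',126,158,169),('peg',90,440,205),('tongueTR',172,160,12)]:
    print(nm,ray('top',*q(u,v),z).round(1))
d=np.load('pics/top0.npy');P=cloud('top',d);z=P[...,2]
m=(z>135-6)&(z<142)&(P[...,1]<80)&(P[...,1]>0)&(P[...,0]<500)&(P[...,0]>380); print('captop',P[m].mean(0),P[m].min(0),P[m].max(0))
for nm,lo,hi,box in [('handle',198,210,(380,500,0,140)),('boss',164,175,(500,680,0,140)),('tray',2,7,(370,540,260,430)),('vise',20,300,(230,400,-200,20))]:
    m=(z>lo)&(z<hi)&(P[...,0]>box[0])&(P[...,0]<box[1])&(P[...,1]>box[2])&(P[...,1]<box[3]); print(nm,m.sum(),P[m].mean(0).round(1),np.percentile(P[m],[2,98],axis=0).round(1).tolist())
E
python3 m0.py
```

```text
(array([ 600.9, -337.3]), 66.7, 69.7, 4, np.float64(38.0))
(array([ 423.2, -155.3]), 66.7, 71.3, 1, np.float64(-28.6))
(array([ 627.7, -190.3]), 67.3, 72.1, 0, nan)
(array([429.3, 204.4]), 54.3, 60.2, 2, np.float64(-16.6))
c1 [510.8  91.4  12. ]
c2 [513.7 -13.6  12. ]
c3 [406.3 -15.1  12. ]
c4 [404.7  92.7  12. ]
boss [599.1  41.  169. ]
peg [430.7  53.8 205. ]
tongueTR [629.7  17.   12. ]
captop [460.00458076  34.08847039 136.08523288] [442.74314908  21.04087663 129.3046711 ] [477.14731311  43.12952866 140.76467346]
handle 61 [430.5  56.1 204.8] [[423.0, 47.4, 199.6], [438.7, 65.4, 207.1]]
boss 124 [593.   41.8 166.4] [[535.8, 27.2, 164.1], [612.2, 55.0, 170.6]]
tray 1944 [457.4 346.2   4.4] [[378.7, 268.1, 2.1], [534.2, 423.0, 6.8]]
vise 1630 [310.4 -89.9  81.5] [[238.9, -123.9, 25.2], [379.2, -55.0, 109.0]]
```

Call:
arm_command([
  [[0, 0, 2], [14, -36, 4], 0],
  [[0, 0, 4], [28, -72, 8], 0],
  [[0, 0, 6], [42, -108, 12], 0],
  [[0, 0, 8], [56, -144, 16], 0],
  [[0, 0, 10], [70, -180, 20], 0],
])

```text
clock: 0.6
position: [295.9, 400.5, 250.1]
ee_rot: [-0.704, 0.069, 0.704, 0.067]
contact_force: [0.6, 0.7, 0.3]
gripper_width: 85.7
```

Call:
arm_command([
  [[0, 0, 2], [14, -36, 2], 0],
  [[0, 0, 4], [28, -72, 4], 0],
  [[0, 0, 6], [42, -108, 6], 0],
  [[0, 0, 8], [56, -144, 8], 0],
  [[0, 0, 10], [70, -180, 10], 0],
])

```text
clock: 1.1
position: [365.9, 218.8, 259.9]
ee_rot: [-0.707, 0.007, 0.707, 0.005]
contact_force: [0.2, -0.6, -0.7]
gripper_width: 85.5
```

Call:
arm_command([
  [[0, 0, 0], [16, -41, 0], 0],
  [[0, 0, 0], [32, -82, 0], 0],
  [[0, 0, 0], [49, -123, 0], 0],
  [[0, 0, 0], [65, -164, 0], 0],
  [[0, 0, 0], [65, -164, -10], 0],
])

```text
clock: 1.6
position: [432.2, 51.1, 250.5]
ee_rot: [0.708, -0.01, -0.707, -0.007]
contact_force: [0.1, -0.2, 0.3]
gripper_width: 85.6
```

```bash
python3 - <<'E'
from h import *
state(); p,d=snap('scene'); cv2.imwrite('pics/s1.png',cv2.resize(p[120:270,180:340],None,fx=4,fy=4,interpolation=cv2.INTER_CUBIC))
E
```

```text
t1.60 pos [432.2  51.1 250.5] toolx [ 0.001 -0.003 -1.   ] jawyaw -91.4 w 85.6 F [ 0.1 -0.2  0.3] M [0.05 0.02 0.03] j [ 0.5   0.04 -0.4   0.   -1.14  1.05]
```

View pics/s1.png

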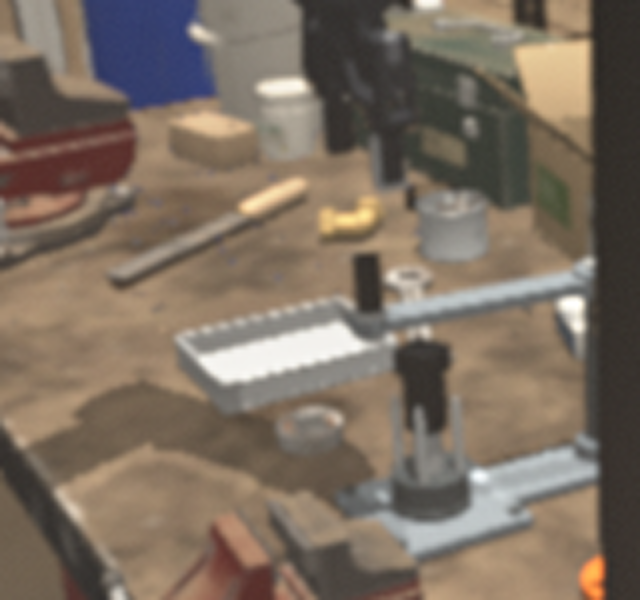

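```bash
python3 - <<'E'
from h import *
state(); print(proj('scene',[432,51,250]),proj('scene',[366,219,260]), proj('scene',[431,54,205]))
E
```

```text
t1.65 pos [430.2  52.4 248. ] toolx [-0.004 -0.003 -1.   ] jawyaw -91.3 w 85.2 F [-0.7 -0.7 -2.5] M [-0.    0.15  0.02] j [ 0.5   0.04 -0.4   0.   -1.14  1.05]
(np.float64(270.41770109999993), np.float64(167.64635015871912)) (np.float64(226.9317440638643), np.float64(152.80452221570727)) (np.float64(270.90919009638264), np.float64(183.2167116020479))
```

Call:
arm_command([
  [[0, 0, 1], [1, 2, -35], 0],
  [[0, 0, 1], [1, 2, -70], 0],
  [[0, 0, 1], [1, 2, -74], 0.5],
  [[0, 0, 1], [1, 2, -74], 1],
  [[0, 0, 1], [1, 2, -74], 1],
])

```text
clock: 2.15
position: [432.3, 55.4, 175.5]
ee_rot: [-0.707, 0.002, 0.707, 0.0]
contact_force: [0.3, 0.3, 0.7]
gripper_width: 44.3
```

Call:
arm_command([
  [[0, 0, 0], [0, 0, 0], 1],
  [[0, 0, 0], [0, 0, 0], 1],
  [[0, 0, 0], [0, 0, 0], 1],
  [[0, 0, 0], [0, 0, 0], 1],
  [[0, 0, 0], [0, 0, 0], 1],
])

```text
clock: 2.65
position: [433.5, 56.0, 177.5]
ee_rot: [0.708, -0.002, -0.706, -0.001]
contact_force: [-1.7, 1.0, 6.8]
gripper_width: 18.4
```

Call:
arm_command([
  [[0, 0, -5.7], [2.2, 16.8, 0], 1],
  [[0, 0, -11.4], [6.2, 33.2, 0], 1],
  [[0, 0, -17.1], [11.7, 49.2, 0], 1],
  [[0, 0, -22.8], [18.7, 64.6, 0], 1],
  [[0, 0, -28.5], [27.3, 79.1, 0], 1],
])

```text
clock: 3.15
position: [461.3, 134.9, 177.6]
ee_rot: [0.686, -0.178, -0.683, -0.176]
contact_force: [5.7, -5.3, -3.5]
gripper_width: 18.5
```

Call:
arm_command([
  [[0, 0, -5.7], [10, 13.7, 0], 1],
  [[0, 0, -11.4], [21.3, 26.3, 0], 1],
  [[0, 0, -17.1], [33.7, 37.7, 0], 1],
  [[0, 0, -22.8], [47.3, 47.8, 0], 1],
  [[0, 0, -28.5], [61.8, 56.5, 0], 1],
])

```text
clock: 3.65
position: [523.3, 190.0, 177.6]
ee_rot: [0.62, -0.344, -0.618, -0.339]
contact_force: [1.5, -8.0, -1.0]
gripper_width: 18.3
```

Call:
arm_command([
  [[0, 0, -5.7], [15.2, 7.3, 0], 1],
  [[0, 0, -11.4], [31.2, 12.9, 0], 1],
  [[0, 0, -17.1], [47.6, 17, 0], 1],
  [[0, 0, -22.8], [64.3, 19.4, 0], 1],
  [[0, 0, -28.5], [81.2, 20.2, 0], 1],
])

```text
clock: 4.15
position: [604.2, 208.5, 177.6]
ee_rot: [0.516, -0.488, -0.515, -0.48]
contact_force: [-2.0, -6.7, 1.2]
gripper_width: 18.4
```

Call:
arm_command([
  [[0, 0, 0], [0, 0, 0], 0],
  [[0, 0, 0], [0, 0, 0], 0],
  [[0, 0, 0], [0, 0, 0], 0],
  [[0, 0, 0], [0, 0, 0], 0],
  [[0, 0, 0], [0, 0, 0], 0],
])

```text
clock: 4.65
position: [603.9, 208.8, 178.1]
ee_rot: [0.516, -0.488, -0.515, -0.48]
contact_force: [0.2, 0.9, 0.2]
gripper_width: 85.2
```

Call:
arm_command([
  [[0, 0, 0], [0, 0, 40], 0],
  [[0, 0, 0], [0, 0, 80], 0],
  [[0, 0, 0], [-25, 20, 85], 0],
  [[0, 0, 0], [-50, 40, 85], 0],
  [[0, 0, 0], [-75, 60, 85], 0],
])

```text
clock: 5.15
position: [527.9, 269.4, 263.8]
ee_rot: [0.516, -0.488, -0.515, -0.481]
contact_force: [-1.2, -0.1, -0.3]
gripper_width: 85.1
```

```bash
python3 - <<'E'
from h import *
state(); p,d=snap('top'); np.save('pics/t2.npy',d); cv2.imwrite('pics/t2full.png',p)
cv2.imwrite('pics/t2.png',np.hstack([cv2.resize(p[195:265,270:340],(560,560),interpolation=cv2.INTER_CUBIC)]))
for x in plates(p): print(x)
P=cloud('top',d);z=P[...,2]
m=(z>130)&(z<142)&(abs(P[...,0]-459)<45)&(abs(P[...,1]-39)<45); Q=P[m]; print('captop',len(Q),Q.mean(0).round(1),cv2.minAreaRect(Q[:,:2].astype(np.float32)))
m=(z>150)&(z<215)&(P[...,0]>560)&(P[...,0]<660)&(P[...,1]>20)&(P[...,1]<260);print('arm',m.sum(),cv2.minAreaRect(P[m][:,:2].astype(np.float32)))
E
```

```text
t5.15 pos [527.9 269.4 263.8] toolx [-0.006 -0.008 -1.   ] jawyaw -176.4 w 85.1 F [-1.2 -0.1 -0.3] M [ 0.02 -0.01 -0.03] j [ 0.75  0.31 -0.02  0.   -1.25 -0.68]
(array([ 421.9, -152.6]), 67.0, 68.9, 4, np.float64(-27.9))
(array([ 452.6, -337.1]), 66.0, 67.4, 4, np.float64(33.6))
(array([ 600.4, -334.6]), 66.2, 67.6, 4, np.float64(38.4))
(array([ 627. , -187.5]), 66.0, 67.9, 4, np.float64(10.7))
(array([1118. ,  -69.8]), 64.9, 67.3, 0, nan)
(array([1113.5,  162.5]), 60.7, 62.6, 0, nan)
captop 153 [459.7  40.  136.2] ((459.6485290527344, 39.9659538269043), (29.482419967651367, 29.352258682250977), 28.476951599121094)
arm 900 ((604.7327270507812, 126.0303955078125), (198.86215209960938, 31.935171127319336), 86.5025863647461)
```

View pics/t2.png

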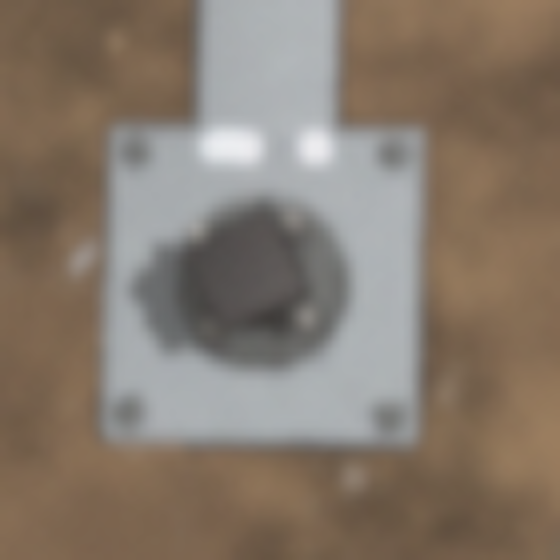

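Call:
arm_command([
  [[0, 0, 5], [-12, -42, -5], 0],
  [[0, 0, 10], [-25, -84, -10], 0],
  [[0, 0, 15], [-38, -126, -20], 0],
  [[0, 0, 20], [-51, -170, -30], 0],
  [[0, 0, 25], [-62, -210, -40], 0],
])

```text
clock: 5.7
position: [461.7, 60.0, 223.9]
ee_rot: [0.61, -0.362, -0.609, -0.356]
contact_force: [1.1, -1.2, -0.0]
gripper_width: 85.3
```

```bash
python3 -c "
from h import *
state()"
```

```text
t5.70 pos [461.7  60.  223.9] toolx [-0.003 -0.009 -1.   ] jawyaw -151.0 w 85.3 F [ 1.1 -1.2 -0. ] M [ 0.02 -0.08  0.01] j [ 0.48  0.12 -0.38  0.01 -1.08  0.02]
```

Call:
arm_command([
  [[0, 0, 0], [-2, -20, 0], 0],
  [[0, 0, 0], [-2, -20, -35], 0],
  [[0, 0, 0], [-2, -20, -75], 0],
  [[0, 0, 0], [-2, -20, -113], 0],
  [[0, 0, 0], [-2, -20, -113], 0],
])

```text
clock: 6.2
position: [456.0, 38.6, 107.2]
ee_rot: [-0.608, 0.365, 0.611, 0.353]
contact_force: [-0.5, 0.1, 0.4]
gripper_width: 85.6
```

Call:
arm_command([
  [[0, 0, 0], [0, 0, 0], 1],
  [[0, 0, 0], [0, 0, 0], 1],
  [[0, 0, 0], [0, 0, 0], 1],
  [[0, 0, 0], [0, 0, 0], 1],
  [[0, 0, 0], [0, 0, 0], 1],
])

```text
clock: 6.7
position: [458.2, 39.5, 109.1]
ee_rot: [-0.609, 0.363, 0.61, 0.354]
contact_force: [1.0, 2.2, 5.9]
gripper_width: 29.2
```

Call:
arm_command([
  [[0, 0, 0], [0, 0, 20], 1],
  [[0, 0, 0], [0, 0, 45], 1],
  [[0, 0, 0], [0, 0, 75], 1],
  [[0, 0, 0], [0, 25, 80], 1],
  [[0, 0, 0], [0, 65, 80], 1],
])

```text
clock: 7.2
position: [458.3, 104.2, 190.9]
ee_rot: [0.609, -0.363, -0.609, -0.356]
contact_force: [1.0, 0.0, -0.3]
gripper_width: 29.3
```

Call:
arm_command([
  [[0, 0, 0], [0, 40, 0], 1],
  [[0, 0, 0], [0, 80, 0], 1],
  [[0, 0, 0], [0, 120, 0], 1],
  [[0, 0, 0], [0, 160, 0], 1],
  [[0, 0, 0], [0, 200, 0], 1],
])

```text
clock: 7.7
position: [457.5, 305.5, 190.8]
ee_rot: [0.609, -0.363, -0.609, -0.356]
contact_force: [0.6, 0.3, -1.2]
gripper_width: 29.2
```

Call:
arm_command([
  [[0, 0, 0], [0, 30, -20], 1],
  [[0, 0, 0], [0, 38, -60], 1],
  [[0, 0, 0], [0, 38, -100], 1],
  [[0, 0, 0], [0, 38, -130], 1],
  [[0, 0, 0], [0, 38, -143], 1],
])

```text
clock: 8.2
position: [455.8, 341.6, 44.6]
ee_rot: [-0.608, 0.366, 0.609, 0.353]
contact_force: [-0.6, -0.6, -0.1]
gripper_width: 28.8
```

Call:
arm_command([
  [[0, 0, 0], [0, 0, -2], 1],
  [[0, 0, 0], [0, 0, -4], 1],
  [[0, 0, 0], [0, 0, -5.5], 1],
  [[0, 0, 0], [0, 0, -6.5], 1],
  [[0, 0, 0], [0, 0, -6.5], 1],
])

```text
clock: 8.7
position: [456.3, 342.2, 39.3]
ee_rot: [-0.608, 0.365, 0.609, 0.354]
contact_force: [-0.1, -0.2, 1.2]
gripper_width: 29.0
```

Call:
arm_command([
  [[0, 0, 0], [0, 0, 0], 0],
  [[0, 0, 0], [0, 0, 0], 0],
  [[0, 0, 0], [0, 0, 0], 0],
  [[0, 0, 0], [0, 0, 0], 0],
  [[0, 0, 0], [0, 0, 0], 0],
])

```text
clock: 9.2
position: [456.3, 342.2, 39.2]
ee_rot: [-0.608, 0.365, 0.609, 0.354]
contact_force: [-0.3, 0.5, 0.2]
gripper_width: 85.1
```

Call:
arm_command([
  [[0, 0, 0], [0, 0, 30], 0],
  [[0, 0, 0], [0, 0, 75], 0],
  [[0, 0, 0], [0, 0, 120], 0],
  [[0, 0, 0], [0, 0, 160], 0],
  [[0, 0, 0], [0, 0, 200], 0],
])

```text
clock: 9.7
position: [456.1, 341.9, 241.2]
ee_rot: [-0.608, 0.365, 0.609, 0.354]
contact_force: [0.9, -0.0, -0.3]
gripper_width: 85.6
```

```bash
python3 - <<'E'
from h import *
state(); p,d=snap('top'); np.save('pics/t3.npy',d); cv2.imwrite('pics/t3full.png',p)
p2,d2=snap('scene'); cv2.imwrite('pics/s3full.png',p2)
k=8
A=cv2.resize(p[205:255,280:330],(400,400),interpolation=cv2.INTER_CUBIC)
B=cv2.resize(p2[190:265,240:315],(400,400),interpolation=cv2.INTER_CUBIC)
C=cv2.resize(p[190:265,160:235],(400,400),interpolation=cv2.INTER_CUBIC)
D=cv2.resize(p2[170:245,200:275],(400,400),interpolation=cv2.INTER_CUBIC)
o=np.vstack([np.hstack([A,B]),np.hstack([C,D])]); cv2.imwrite('pics/t3.png',cv2.resize(o,(600,600)))
cv2.imwrite('pics/hubtop.png',A)
for x in plates(p): print(x)
print('spigot px',proj('top',[459.5,39.5,114]),'studtip centre px',proj('top',[459.5,39.5,98]))
E
```

```text
t9.70 pos [456.1 341.9 241.2] toolx [-0.008 -0.013 -1.   ] jawyaw -151.2 w 85.6 F [ 0.9 -0.  -0.3] M [ 0.08 -0.09 -0.02] j [ 0.93  0.29 -0.1   0.   -1.19 -0.42]
(array([ 421.9, -152.6]), 66.8, 68.7, 4, np.float64(-27.9))
(array([ 452.6, -337.1]), 65.9, 67.3, 4, np.float64(33.5))
(array([ 600.4, -334.6]), 66.0, 67.6, 4, np.float64(38.3))
(array([ 627. , -187.5]), 66.0, 67.8, 4, np.float64(10.8))
(array([1118.,  -70.]), 63.2, 67.7, 0, nan)
(array([1113.6,  162.5]), 60.7, 62.5, 0, nan)
spigot px (np.float64(300.89623019730243), np.float64(228.46878893027093)) studtip centre px (np.float64(301.1981295281124), np.float64(228.7117409050496))
```

View pics/t3.png

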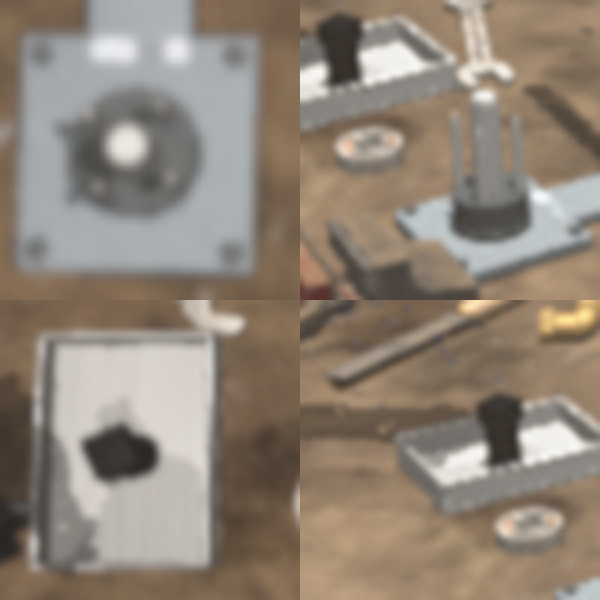

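```bash
python3 - <<'E'
from h import *
p=cv2.imread('pics/t3full.png'); k=8
g=cv2.cvtColor(cv2.resize(p[205:255,280:330],None,fx=k,fy=k,interpolation=cv2.INTER_CUBIC),cv2.COLOR_BGR2GRAY).astype(np.float32)
b=cv2.GaussianBlur(g,(0,0),5)-cv2.GaussianBlur(g,(0,0),16)
dil=cv2.dilate(b,np.ones((25,25)))
hs=[]
for v,u in zip(*np.where((b==dil)&(b>1.5))):
    w=ray('top',(u+.5)/k-.5+280,(v+.5)/k-.5+205,98)[:2]-[459.5,39.5]; r=np.hypot(*w)
    if r<34: print((u,v),w.round(1),round(float(r),1),round(float(np.degrees(np.arctan2(w[1],w[0]))),1),round(float(b[v,u]),1))
m=(g>200).astype(np.uint8); n,l,st,ce=cv2.connectedComponentsWithStats(m)
for i in range(1,n):
    if st[i,4]>100: print('bright',ce[i],ray('top',(ce[i][0]+.5)/k-.5+280,(ce[i][1]+.5)/k-.5+205,114).round(1))
E
```

```text
(np.int64(202), np.int64(107)) [27.6 -8.3] 28.8 -16.7 5.9
(np.int64(250), np.int64(130)) [ 20.7 -23.8] 31.5 -49.0 7.8
(np.int64(112), np.int64(146)) [14.4 19.9] 24.6 54.1 11.4
(np.int64(272), np.int64(163)) [ 10.4 -31.1] 32.8 -71.5 9.7
(np.int64(158), np.int64(197)) [-1.3  4.7] 4.9 105.7 45.3
(np.int64(77), np.int64(203)) [-3.9 30.3] 30.6 97.4 14.2
(np.int64(226), np.int64(235)) [-12.7 -17.2] 21.4 -126.5 13.5
(np.int64(130), np.int64(247)) [-17.3  13.1] 21.7 143.0 9.2
(np.int64(169), np.int64(255)) [-19.5   0.6] 19.5 178.1 3.6
(np.int64(116), np.int64(285)) [-29.4  17. ] 34.0 149.9 12.3
bright [151.97592883  65.92150706] [498.5  46.7 114. ]
bright [235.01559454  66.78070175] [498.9  20.7 114. ]
bright [168.76397516 192.12888199] [459.2  40.1 114. ]
```

Call:
arm_command([
  [[0, 0, 2], [14, -42, 0], 0],
  [[0, 0, 4], [28, -86, 0], 0],
  [[0, 0, 6], [42, -130, 0], 0],
  [[0, 0, 8], [57, -174, 0], 0],
  [[0, 0, 10], [72, -218, 0], 0],
])

```text
clock: 10.3
position: [530.7, 124.5, 245.9]
ee_rot: [0.639, -0.305, -0.637, -0.304]
contact_force: [0.3, -0.1, 1.0]
gripper_width: 85.4
```

Call:
arm_command([
  [[0, 0, 1], [14, -44, 0], 0],
  [[0, 0, 2], [28, -88, 0], 0],
  [[0, 0, 3], [42, -132, 0], 0],
  [[0, 0, 4], [57, -176, -20], 0],
  [[0, 0, 5], [72, -220, -40], 0],
])

```text
clock: 10.8
position: [602.9, -96.2, 206.0]
ee_rot: [0.652, -0.276, -0.65, -0.275]
contact_force: [0.4, 0.2, -0.7]
gripper_width: 85.5
```

```bash
python3 - <<'E'
from h import *
state(); d=np.load('pics/t3.npy');P=cloud('top',d);z=P[...,2]
m=(z>60)&(P[...,0]>320)&(P[...,0]<400)&(P[...,1]<-30)&(P[...,1]>-170);Q=P[m]
for lo in (60,70,80,90,100): q=Q[Q[:,2]>lo]; print(lo,len(q),q.max(0) if len(q) else '',q.min(0) if len(q) else '')
p,d=snap('scene')
for x in plates(p,'scene'): print(x)
print(ray('scene',286.2,213.8,114))
E
```

```text
t10.80 pos [602.9 -96.2 206. ] toolx [ 0.003 -0.003 -1.   ] jawyaw -135.9 w 85.5 F [ 0.4  0.2 -0.7] M [ 0.12 -0.06 -0.03] j [ 0.11  0.38 -0.07  0.   -1.12  0.66]
60 675 [381.3500698  -59.12154907 111.05728068] [ 320.01284918 -124.2985619    60.08876695]
70 656 [379.46536819 -59.12154907 111.05728068] [ 320.01284918 -124.2985619    70.03678834]
80 380 [365.98178332 -59.12154907 111.05728068] [ 320.01284918 -124.2985619    80.00355289]
90 226 [342.11315375 -59.12154907 111.05728068] [ 320.01284918 -124.2985619    90.20277735]
100 189 [337.80640316 -61.04992965 111.05728068] [ 320.03171702 -123.56005442  100.03809745]
(array([ 600.9, -337.5]), 66.9, 69.7, 4, np.float64(38.0))
(array([ 423.3, -155.3]), 66.9, 71.5, 1, np.float64(-28.7))
(array([ 627.7, -190.3]), 67.3, 72.4, 0, nan)
[461.15768825  33.66456061 114.        ]
```

Call:
arm_command([
  [[0, 0, 0], [12, -46, -10], 0],
  [[0, 0, 0], [24, -92, -40], 0],
  [[0, 0, 0], [24, -92, -85], 0],
  [[0, 0, 0], [24, -92, -130], 0],
  [[0, 0, 0], [24, -92, -160], 0],
])

```text
clock: 11.35
position: [623.3, -193.9, 36.2]
ee_rot: [-0.647, 0.281, 0.653, 0.276]
contact_force: [-0.0, -0.2, -0.6]
gripper_width: 85.2
```

Call:
arm_command([
  [[0, 0, 0], [0, 0, 0], 0],
  [[0, 0, 0], [0, 0, 0], 0],
  [[0, 0, 0], [0, 0, -15], 0],
  [[0, 0, 0], [0, 0, -25], 0],
  [[0, 0, 0], [0, 0, -25], 0],
])

```text
clock: 11.85
position: [622.6, -193.6, 10.3]
ee_rot: [-0.646, 0.281, 0.654, 0.276]
contact_force: [0.8, 0.1, 0.4]
gripper_width: 85.3
```

```bash
python3 - <<'E'
from h import *
state(); p,d=snap('scene')
for x in plates(p,'scene'): print(x)
cv2.imwrite('pics/s4.png',cv2.resize(p[220:300,340:440],(800,640),interpolation=cv2.INTER_CUBIC))
E
```

```text
t11.85 pos [ 622.6 -193.6   10.3] toolx [-0.012 -0.002 -1.   ] jawyaw -136.4 w 85.3 F [0.8 0.1 0.4] M [-0.03  0.03 -0.06] j [-0.05  0.65 -0.15  0.   -0.78  0.81]
(array([ 600.9, -337.5]), 66.7, 69.9, 4, np.float64(37.9))
(array([ 423.2, -155.4]), 66.8, 71.6, 1, np.float64(-28.0))
(array([429.3, 204.4]), 54.3, 60.5, 2, np.float64(-16.2))
```

View pics/s4.png

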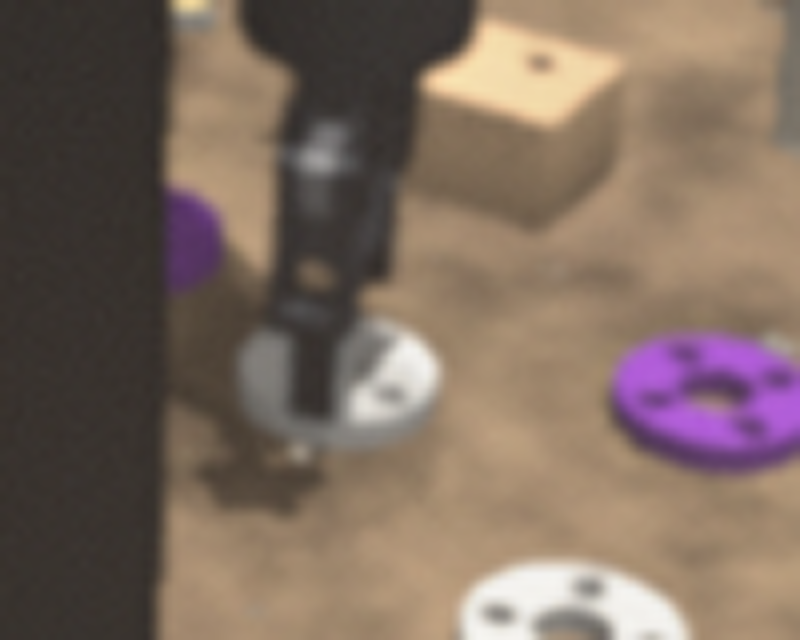

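Call:
arm_command([
  [[0, 0, 1], [4.5, 5, 0], 0],
  [[0, 0, 1], [4.5, 5, 0], 0],
  [[0, 0, 1], [4.5, 5, -7], 0],
  [[0, 0, 1], [4.5, 5, -13], 0],
  [[0, 0, 1], [4.5, 5, -13], 0],
])

```text
clock: 12.4
position: [626.5, -188.7, -3.4]
ee_rot: [-0.648, 0.276, 0.657, 0.27]
contact_force: [-0.3, 0.1, 0.0]
gripper_width: 85.5
```

```bash
python3 - <<'E'
from h import *
state()
E
```

```text
t12.40 pos [ 626.5 -188.7   -3.4] toolx [-0.014 -0.003 -1.   ] jawyaw -135.4 w 85.5 F [-0.3  0.1  0. ] M [-0.02 -0.04 -0.02] j [-0.04  0.67 -0.15  0.   -0.76  0.82]
```

Call:
arm_command([
  [[0, -0.8, 0], [0, 0, 0], 0],
  [[0, -0.8, 0], [0, 0, 0], 1],
  [[0, -0.8, 0], [0, 0, 0], 1],
  [[0, -0.8, 0], [0, 0, 0], 1],
  [[0, -0.8, 0], [0, 0, 0], 1],
])

```text
clock: 12.9
position: [627.3, -188.7, -2.3]
ee_rot: [0.653, -0.273, -0.651, -0.272]
contact_force: [0.2, 1.0, 6.1]
gripper_width: 59.9
```

```bash
python3 - <<'E'
from h import *
state()
E
```

```text
t12.90 pos [ 627.3 -188.7   -2.3] toolx [ 0.002 -0.003 -1.   ] jawyaw -135.4 w 59.9 F [0.2 1.  6.1] M [0.44 0.2  0.  ] j [-0.04  0.66 -0.16  0.   -0.74  0.82]
```

Call:
arm_command([
  [[0, 0, 0], [0, 0, 0], 1],
  [[0, 0, 0], [0, 0, 0], 1],
  [[0, 0, 0], [0, 0, 5], 1],
  [[0, 0, 0], [0, 0, 15], 1],
  [[0, 0, 0], [0, 0, 30], 1],
])

```text
clock: 13.4
position: [626.1, -188.6, 27.0]
ee_rot: [-0.652, 0.274, 0.653, 0.272]
contact_force: [0.1, -0.5, -2.9]
gripper_width: 59.7
```

```bash
python3 - <<'E'
from h import *
state(); p,d=snap('scene')
cv2.imwrite('pics/s5.png',cv2.resize(p[200:290,340:430],(630,630),interpolation=cv2.INTER_CUBIC))
E
```

```text
t13.40 pos [ 626.1 -188.6   27. ] toolx [-0.002 -0.003 -1.   ] jawyaw -135.4 w 59.7 F [ 0.1 -0.5 -2.9] M [-0.02 -0.01  0.05] j [-0.04  0.63 -0.14  0.   -0.8   0.82]
```

View pics/s5.png

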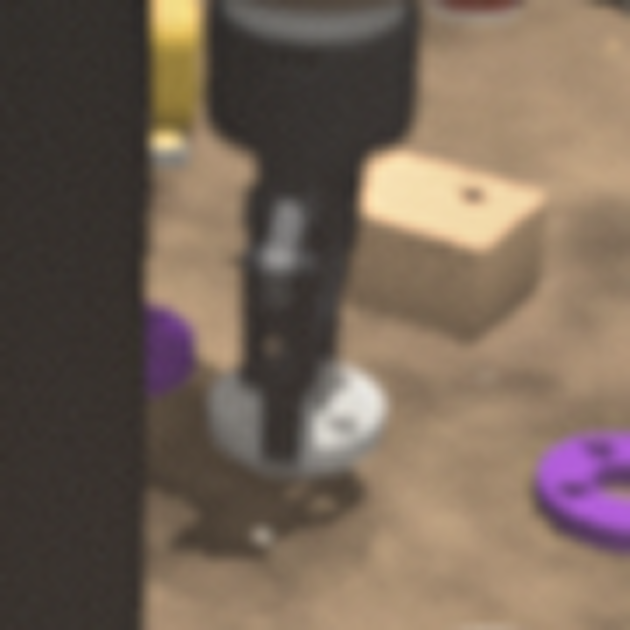

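Call:
arm_command([
  [[0, 0, 0], [0, 0, 40], 1],
  [[0, 0, 0], [0, 0, 85], 1],
  [[0, 0, 3], [0, 0, 130], 1],
  [[0, 0, 7], [-22, 30, 135], 1],
  [[0, 0, 13], [-47, 65, 135], 1],
])

```text
clock: 13.95
position: [582.9, -124.2, 169.3]
ee_rot: [0.684, -0.196, -0.675, -0.197]
contact_force: [0.1, 1.3, -4.0]
gripper_width: 60.0
```

Call:
arm_command([
  [[0, 0, 6], [-25, 34, 0], 1],
  [[0, 0, 12], [-50, 68, 0], 1],
  [[0, 0, 18], [-75, 102, 0], 1],
  [[0, 0, 24], [-100, 138, 0], 1],
  [[0, 0, 30], [-119, 163, 0], 1],
])

```text
clock: 14.45
position: [462.3, 40.2, 170.1]
ee_rot: [0.712, -0.01, -0.702, -0.014]
contact_force: [0.8, 0.2, -2.1]
gripper_width: 59.8
```

Call:
arm_command([
  [[0, 0, 0], [0, 0, 0], 1],
  [[0, 0, 0], [0, 0, 0], 1],
  [[0, 0, 0], [0, 0, 0], 1],
  [[0, 0, 0], [0, 0, 0], 1],
  [[0, 0, 0], [0, 0, 0], 1],
])

```text
clock: 14.95
position: [462.7, 39.6, 170.0]
ee_rot: [0.712, -0.011, -0.702, -0.015]
contact_force: [1.1, 0.3, -3.5]
gripper_width: 59.7
```

```bash
python3 - <<'E'
from h import *
state(); p,d=snap('scene'); cv2.imwrite('pics/s6f.png',p)
cv2.imwrite('pics/s6.png',cv2.resize(p[150:270,230:330],(600,720)[::1],interpolation=cv2.INTER_CUBIC)[:600])
E
```

```text
t14.95 pos [462.7  39.6 170. ] toolx [ 0.014  0.005 -1.   ] jawyaw -92.1 w 59.7 F [ 1.1  0.3 -3.5] M [-0.06 -0.01 -0.05] j [ 0.44  0.16 -0.47  0.   -0.92  1.1 ]
```

View pics/s6.png

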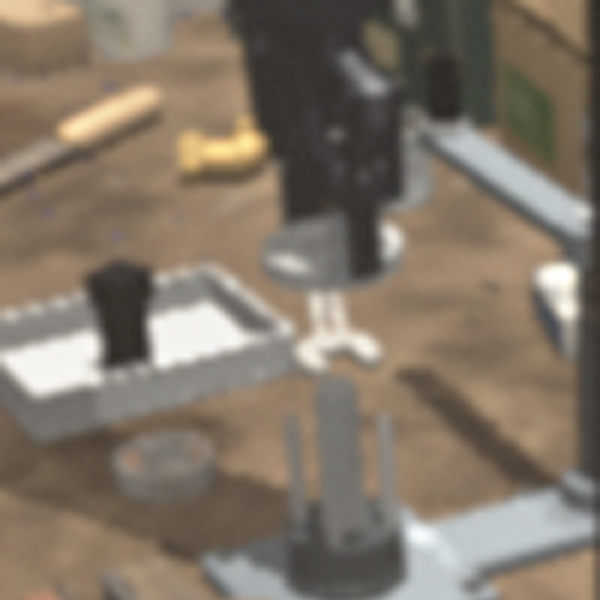

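```bash
python3 - <<'E'
from h import *
print(ray('scene',285.5,192.5,178),ray('scene',287,213.7,114))
p=cv2.imread('pics/s6f.png'); k=4
# plate silhouette extents
g=cv2.resize(p[180:205,265:305],None,fx=8,fy=8,interpolation=cv2.INTER_CUBIC)
h=cv2.cvtColor(g,cv2.COLOR_BGR2HSV); m=((h[...,1]<40)&(h[...,2]>90)).astype(np.uint8)
n,l,st,ce=cv2.connectedComponentsWithStats(m)
for i in range(1,n):
    if st[i,4]>300: x,y,w,hh,a=st[i]; print(265+x/8,265+(x+w)/8,180+y/8,180+(y+hh)/8,a)
E
```

```text
[463.0215524   33.12729484 178.        ] [463.33675363  33.06867625 114.        ]
273.875 302.0 180.0 205.0 15863
265.0 278.875 194.5 205.0 5255
```

Call:
arm_command([
  [[-0.3, 0.8, 0], [-2, 0, -15], 1],
  [[-0.3, 0.8, 0], [-2, 0, -35], 1],
  [[-0.3, 0.8, 0], [-2, 0, -50], 1],
  [[-0.3, 0.8, 0], [-2, 0, -54], 1],
  [[-0.3, 0.8, 0], [-2, 0, -54], 1],
])

```text
clock: 15.5
position: [460.2, 39.3, 114.8]
ee_rot: [-0.706, 0.013, 0.708, 0.012]
contact_force: [-0.5, 0.1, -3.1]
gripper_width: 59.8
```

```bash
python3 - <<'E'
from h import *
state()
E
```

```text
t15.50 pos [460.2  39.3 114.8] toolx [-0.003 -0.001 -1.   ] jawyaw -92.1 w 59.8 F [-0.5  0.1 -3.1] M [0.07 0.04 0.  ] j [ 0.44  0.24 -0.54 -0.   -0.79  1.1 ]
```

Call:
arm_command([
  [[0, 0, 0], [0, 0, -3], 1],
  [[0, 0, 0], [0, 0, -6], 1],
  [[0, 0, 0], [0, 0, -9], 1],
  [[0, 0, 0], [0, 0, -11], 1],
  [[0, 0, 0], [0, 0, -11], 1],
])

```text
clock: 16.0
position: [460.0, 39.2, 103.7]
ee_rot: [-0.706, 0.013, 0.708, 0.012]
contact_force: [-0.1, -0.9, -3.1]
gripper_width: 60.0
```

```bash
python3 - <<'E'
from h import *
state()
E
```

```text
t16.00 pos [460.   39.2 103.7] toolx [-0.003 -0.001 -1.   ] jawyaw -92.1 w 60.0 F [-0.1 -0.9 -3.1] M [ 0.02  0.04 -0.03] j [ 0.44  0.26 -0.55 -0.   -0.76  1.1 ]
```

Call:
arm_command([
  [[0, 0, 0], [0, 0, -4], 1],
  [[0, 0, 0], [0, 0, -7], 1],
  [[0, 0, 0], [0, 0, -10], 1],
  [[0, 0, 0], [0, 0, -13], 1],
  [[0, 0, 0], [0, 0, -13], 1],
])

```text
clock: 16.5
position: [459.7, 39.1, 90.1]
ee_rot: [-0.705, 0.014, 0.709, 0.012]
contact_force: [-0.7, -0.7, -3.2]
gripper_width: 60.0
```

```bash
python3 - <<'E'
from h import *
state()
E
```

```text
t16.50 pos [459.7  39.1  90.1] toolx [-0.005 -0.002 -1.   ] jawyaw -92.1 w 60.0 F [-0.7 -0.7 -3.2] M [0.01 0.03 0.06] j [ 0.44  0.28 -0.57 -0.   -0.73  1.1 ]
```

Call:
arm_command([
  [[0, 0, 0], [0, 0, -4], 1],
  [[0, 0, 0], [0, 0, -8], 1],
  [[0, 0, 0], [0, 0, -12], 1],
  [[0, 0, 0], [0, 0, -15], 1],
  [[0, 0, 0], [0, 0, -15], 1],
])

```text
clock: 17.0
position: [459.3, 38.9, 74.6]
ee_rot: [-0.705, 0.014, 0.709, 0.012]
contact_force: [-0.4, 0.6, -3.3]
gripper_width: 59.8
```

```bash
python3 - <<'E'
from h import *
state()
E
```

```text
t17.00 pos [459.3  38.9  74.6] toolx [-0.006 -0.002 -1.   ] jawyaw -92.1 w 59.8 F [-0.4  0.6 -3.3] M [-0.    0.02 -0.02] j [ 0.44  0.3  -0.59 -0.   -0.69  1.1 ]
```

Call:
arm_command([
  [[0, -0.3, 0], [0.7, 0.4, -6], 1],
  [[0, -0.3, 0], [0.7, 0.4, -12], 1],
  [[0, -0.3, 0], [0.7, 0.4, -18], 1],
  [[0, -0.3, 0], [0.7, 0.4, -24], 1],
  [[0, -0.3, 0], [0.7, 0.4, -26], 1],
])

```text
clock: 17.5
position: [459.5, 39.1, 47.7]
ee_rot: [-0.706, 0.014, 0.708, 0.012]
contact_force: [0.3, -0.5, -2.5]
gripper_width: 59.8
```

```bash
python3 - <<'E'
from h import *
state(); p,d=snap('scene')
cv2.imwrite('pics/s7.png',cv2.resize(p[170:270,240:340],(600,600),interpolation=cv2.INTER_CUBIC))
E
```

```text
t17.50 pos [459.5  39.1  47.7] toolx [-0.002 -0.003 -1.   ] jawyaw -92.1 w 59.8 F [ 0.3 -0.5 -2.5] M [-0.01  0.04 -0.  ] j [ 0.44  0.35 -0.62  0.   -0.61  1.09]
```

View pics/s7.png

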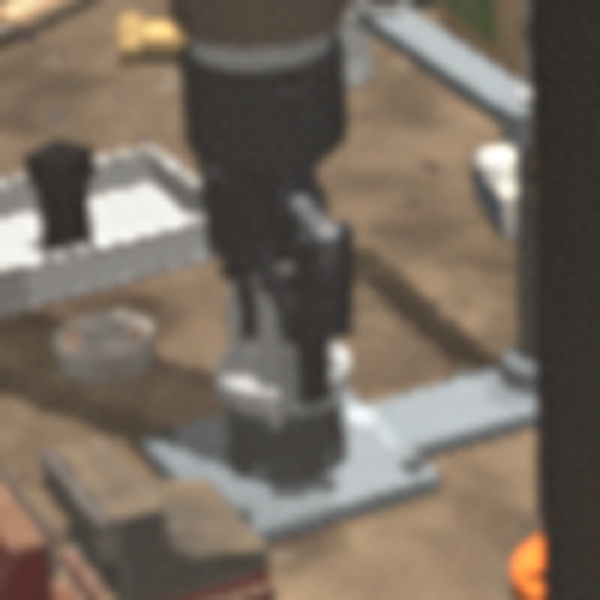

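Call:
arm_command([
  [[0, 0, 0], [0, 0, -2], 1],
  [[0, 0, 0], [0, 0, -2], 1],
  [[0, 0, 0], [0, 0, -2], 0],
  [[0, 0, 0], [0, 0, -2], 0],
  [[0, 0, 0], [0, 0, -2], 0],
])

```text
clock: 18.05
position: [460.1, 39.3, 46.2]
ee_rot: [-0.707, 0.014, 0.707, 0.012]
contact_force: [-1.0, 0.5, 0.0]
gripper_width: 85.7
```

Call:
arm_command([
  [[0, 0, 0], [0, 0, 0], 0],
  [[0, 0, 0], [0, 0, 25], 0],
  [[0, 0, 0], [0, 0, 70], 0],
  [[0, 0, 0], [0, 0, 115], 0],
  [[0, 0, 0], [0, -15, 155], 0],
])

```text
clock: 18.55
position: [460.5, 24.9, 203.8]
ee_rot: [0.708, -0.013, -0.706, -0.011]
contact_force: [0.9, 0.0, 0.1]
gripper_width: 85.5
```

Call:
arm_command([
  [[0, 0, -6], [-4, -45, 0], 0],
  [[0, 0, -12], [-8, -90, 0], 0],
  [[0, 0, -18], [-12, -135, 0], 0],
  [[0, 0, -24], [-15, -175, 0], 0],
  [[0, 0, -30], [-15, -175, 0], 0],
])

```text
clock: 19.05
position: [444.7, -153.5, 204.0]
ee_rot: [0.679, -0.199, -0.678, -0.197]
contact_force: [0.1, 1.7, 0.0]
gripper_width: 85.4
```

```bash
cat >> h.py <<'E'
def hubz(d,n='top'):
    P=cloud(n,d); r=np.hypot(P[...,0]-459.5,P[...,1]-39.7); m=(r<38)&(P[...,2]>20)
    Q=P[m]; h,e=np.histogram(Q[:,2],bins=np.arange(30,130,4)); print('hub z hist',[(int(a),int(c)) for a,c in zip(e,h) if c>3])
    q=Q[(Q[:,2]>36)&(Q[:,2]<95)&(np.hypot(Q[:,0]-459.5,Q[:,1]-39.7)>14)]
    print('flat med',np.median(q[:,2]).round(1),len(q)); a=np.c_[q[:,:2]-[459.5,39.7],np.ones(len(q))]
    i=abs(q[:,2]-np.median(q[:,2]))<6; s=np.linalg.lstsq(a[i],q[i,2],rcond=None)[0]; print('plane tilt deg',np.degrees(s[:2]).round(1),'z0 %.1f'%s[2], 'xy extent',np.percentile(q[i][:,:2],[1,99],axis=0).round(1).tolist())
E
python3 - <<'E'
from h import *
state(); p,d=snap('top'); cv2.imwrite('pics/t8f.png',p); np.save('pics/t8.npy',d)
for x in plates(p): print(x)
hubz(d)
E
```

```text
t19.05 pos [ 444.7 -153.5  204. ] toolx [ 0.001 -0.003 -1.   ] jawyaw -122.5 w 85.4 F [0.1 1.7 0. ] M [ 0.04 -0.03 -0.03] j [ 0.02  0.14 -0.4   0.   -1.03  0.99]
(array([426.1, 203.8]), 50.5, 53.4, 0, nan)
(array([ 600.7, -334.9]), 65.1, 66.4, 4, np.float64(38.2))
(array([1118.5,  -69.9]), 61.1, 65.5, 0, nan)
(array([1114. ,  162.9]), 60.1, 61.0, 0, nan)
hub z hist []
flat med nan 0
  return _methods._mean(a, axis=axis, dtype=dtype,
  ret = ret.dtype.type(ret / rcount)
Traceback (most recent call last):
  File "h.py", line 51, in hubz
    i=abs(q[:,2]-np.median(q[:,2]))<6; s=np.linalg.lstsq(a[i],q[i,2],rcond=None)[0]; print('plane tilt deg',np.degrees(s[:2]).round(1),'z0 %.1f'%s[2], 'xy extent',np.percentile(q[i][:,:2],[1,99],axis=0).round(1).tolist())
                                                                                                                                                                   ~~~~~~~~~~~~~^^^^^^^^^^^^^^^^^^^^^^^^^^
IndexError: index -1 is out of bounds for axis 0 with size 0
```

Call:
arm_command([
  [[0, 0, 0], [31, -36, 0], 0],
  [[0, 0, 0], [62, -72, 0], 0],
  [[0, 0, 0], [93, -109, -20], 0],
  [[0, 0, 0], [124, -145, -40], 0],
  [[0, 0, 0], [155, -181, -60], 0],
])

```text
clock: 19.6
position: [598.1, -330.3, 145.3]
ee_rot: [0.68, -0.198, -0.678, -0.197]
contact_force: [0.7, 0.6, 2.0]
gripper_width: 85.2
```

```bash
python3 - <<'E'
from h import *
state(); p,d=snap('top'); cv2.imwrite('pics/t8f.png',p); np.save('pics/t8.npy',d)
for x in plates(p): print(x)
hubz(d)
p,d=snap('scene'); cv2.imwrite('pics/s8f.png',p)
for x in plates(p,'scene'): print(x)
E
```

```text
t19.60 pos [ 598.1 -330.3  145.3] toolx [ 0.001 -0.003 -1.   ] jawyaw -122.5 w 85.2 F [0.7 0.6 2. ] M [ 0.04 -0.05 -0.  ] j [-0.27  0.54  0.05  0.   -1.07  1.27]
(array([1118.8,  -69.7]), 61.3, 65.0, 0, nan)
(array([1114.,  163.]), 59.9, 60.8, 0, nan)
hub z hist [(38, 27), (42, 6), (46, 37), (50, 221), (54, 68), (90, 12), (94, 8), (98, 4), (106, 6), (110, 30), (114, 20)]
flat med 52.4 355
plane tilt deg [-0.2  0.2] z0 52.5 xy extent [[428.8, 8.0], [489.8, 68.8]]
(array([ 604.9, -341. ]), 54.2, 69.7, 2, np.float64(44.5))
(array([ 423.2, -155.2]), 66.2, 70.1, 3, np.float64(-28.2))
(array([429.4, 204.4]), 54.6, 60.8, 1, np.float64(-11.1))
```

Call:
arm_command([
  [[0, 0, 0], [2.5, -5.3, -30], 0],
  [[0, 0, 0], [2.5, -5.3, -75], 0],
  [[0, 0, 0], [2.5, -5.3, -115], 0],
  [[0, 0, 0], [2.5, -5.3, -118], 0],
  [[0, 0, 0], [2.5, -5.3, -118], 0],
])

```text
clock: 20.2
position: [600.0, -336.4, 19.7]
ee_rot: [-0.675, 0.199, 0.682, 0.197]
contact_force: [-0.5, 0.1, 1.0]
gripper_width: 85.6
```

```bash
python3 - <<'E'
from h import *
state()
E
```

```text
t20.20 pos [ 600.  -336.4   19.7] toolx [-0.01  0.   -1.  ] jawyaw -122.5 w 85.6 F [-0.5  0.1  1. ] M [-0.   -0.02  0.01] j [-0.28  0.68 -0.05  0.   -0.85  1.28]
```

Call:
arm_command([
  [[0, -0.6, 0], [0.6, 0.8, -8], 0],
  [[0, -0.6, 0], [0.6, 0.8, -16], 0],
  [[0, -0.6, 0], [0.6, 0.8, -21], 0],
  [[0, -0.6, 0], [0.6, 0.8, -21], 0],
  [[0, -0.6, 0], [0.6, 0.8, -21], 0],
])

```text
clock: 20.7
position: [600.7, -335.8, -0.9]
ee_rot: [0.679, -0.198, -0.679, -0.198]
contact_force: [-0.9, -0.0, -0.4]
gripper_width: 85.6
```

```bash
python3 - <<'E'
from h import *
state()
E
```

```text
t20.70 pos [ 600.7 -335.8   -0.9] toolx [ 0.001  0.    -1.   ] jawyaw -122.5 w 85.6 F [-0.9 -0.  -0.4] M [-0.04 -0.01 -0.01] j [-0.28  0.71 -0.06 -0.   -0.8   1.28]
```

Lower 2 mm more, close, lift a little.

Call:
arm_command([
  [[0, 0, 0], [0, 0, -2], 0],
  [[0, 0, 0], [0, 0, -2], 1],
  [[0, 0, 0], [0, 0, -2], 1],
  [[0, 0, 0], [0, 0, -2], 1],
  [[0, 0, 0], [0, 0, -2], 1],
])

```text
clock: 21.2
position: [601.3, -335.8, -1.9]
ee_rot: [0.68, -0.198, -0.678, -0.198]
contact_force: [-0.6, 1.6, 7.0]
gripper_width: 59.9
```

Call:
arm_command([
  [[0, 0, 0], [0, 0, 0], 1],
  [[0, 0, 0], [0, 0, 8], 1],
  [[0, 0, 0], [0, 0, 30], 1],
  [[0, 0, 0], [0, 0, 70], 1],
  [[0, 0, 0], [0, 0, 110], 1],
])

```text
clock: 21.7
position: [600.2, -335.5, 107.7]
ee_rot: [-0.678, 0.198, 0.679, 0.198]
contact_force: [1.4, 0.0, -0.6]
gripper_width: 59.9
```

```bash
python3 - <<'E'
from h import *
state()
E
```

```text
t21.70 pos [ 600.2 -335.5  107.7] toolx [-0.002  0.001 -1.   ] jawyaw -122.5 w 59.9 F [ 1.4  0.  -0.6] M [-0.08 -0.16 -0.03] j [-0.28  0.59  0.02 -0.   -1.01  1.28]
```

Call:
arm_command([
  [[0, 0, 2], [-14, 37, 20], 1],
  [[0, 0, 4], [-29, 77, 40], 1],
  [[0, 0, 6], [-44, 118, 60], 1],
  [[0, 0, 8], [-59, 158, 62], 1],
  [[0, 0, 8], [-75, 200, 62], 1],
])

```text
clock: 22.2
position: [524.5, -134.2, 170.3]
ee_rot: [-0.691, 0.15, 0.691, 0.151]
contact_force: [0.7, 0.4, -2.6]
gripper_width: 60.0
```

Call:
arm_command([
  [[0, 0, 2], [-16, 43, 0], 1],
  [[0, 0, 4], [-32, 86, 0], 1],
  [[0, 0, 6], [-48, 129, 0], 1],
  [[0, 0, 8], [-65, 173, 0], 1],
  [[0, 0, 8], [-65, 174, 0], 1],
])

```text
clock: 22.7
position: [457.4, 43.4, 170.4]
ee_rot: [-0.7, 0.099, 0.701, 0.1]
contact_force: [0.1, -0.8, -1.9]
gripper_width: 60.4
```

```bash
python3 - <<'E'
from h import *
state()
E
```

```text
t22.70 pos [457.4  43.4 170.4] toolx [-0.001  0.002 -1.   ] jawyaw -106.2 w 60.4 F [ 0.1 -0.8 -1.9] M [-0.03 -0.04  0.03] j [ 0.45  0.16 -0.47 -0.   -0.94  0.84]
```

Call:
arm_command([
  [[0, 0, -0.6], [2.4, -4.2, -15], 1],
  [[0, 0, -0.6], [2.4, -4.2, -35], 1],
  [[0, 0, -0.6], [2.4, -4.2, -50], 1],
  [[0, 0, -0.6], [2.4, -4.2, -54], 1],
  [[0, 0, -0.6], [2.4, -4.2, -54], 1],
])

```text
clock: 23.2
position: [459.5, 38.7, 115.9]
ee_rot: [-0.699, 0.103, 0.7, 0.104]
contact_force: [0.6, -0.2, -1.8]
gripper_width: 60.2
```

```bash
python3 - <<'E'
from h import *
state()
E
```

```text
t23.20 pos [459.5  38.7 115.9] toolx [-0.003  0.001 -1.   ] jawyaw -106.8 w 60.2 F [ 0.6 -0.2 -1.8] M [-0.04 -0.02 -0.01] j [ 0.44  0.24 -0.54 -0.   -0.8   0.84]
```

Call:
arm_command([
  [[0, 0, 0], [0.5, 0.5, -3], 1],
  [[0, 0, 0], [0.5, 0.5, -6], 1],
  [[0, 0, 0], [0.5, 0.5, -9], 1],
  [[0, 0, 0], [0.5, 0.5, -12], 1],
  [[0, 0, 0], [0.5, 0.5, -12], 1],
])

```text
clock: 23.7
position: [459.8, 39.0, 103.5]
ee_rot: [-0.698, 0.103, 0.701, 0.103]
contact_force: [-0.8, 0.0, -2.6]
gripper_width: 60.4
```

Call:
arm_command([
  [[0, 0, 0], [0, 0, -4], 1],
  [[0, 0, 0], [0, 0, -7], 1],
  [[0, 0, 0], [0, 0, -10], 1],
  [[0, 0, 0], [0, 0, -13], 1],
  [[0, 0, 0], [0, 0, -13], 1],
])

```text
clock: 24.2
position: [459.4, 38.9, 90.0]
ee_rot: [-0.698, 0.103, 0.701, 0.103]
contact_force: [0.2, 0.8, -2.5]
gripper_width: 60.0
```

```bash
python3 - <<'E'
from h import *
state()
E
```

```text
t24.20 pos [459.4  38.9  90. ] toolx [-0.004  0.    -1.   ] jawyaw -106.8 w 60.0 F [ 0.2  0.8 -2.5] M [-0.03 -0.01  0.  ] j [ 0.44  0.28 -0.57 -0.   -0.73  0.84]
```

Call:
arm_command([
  [[0, -0.2, 0], [0.5, 0.3, -8], 1],
  [[0, -0.2, 0], [0.5, 0.3, -16], 1],
  [[0, -0.2, 0], [0.5, 0.3, -24], 1],
  [[0, -0.2, 0], [0.5, 0.3, -31], 1],
  [[0, -0.2, 0], [0.5, 0.3, -33], 1],
])

```text
clock: 24.7
position: [459.3, 39.0, 55.9]
ee_rot: [-0.698, 0.104, 0.701, 0.103]
contact_force: [-0.5, -1.0, -2.8]
gripper_width: 60.0
```

Call:
arm_command([
  [[0, 0, 0], [0, 0, -1], 1],
  [[0, 0, 0], [0, 0, -2], 1],
  [[0, 0, 0], [0, 0, -3], 1],
  [[0, 0, 0], [0, 0, -4], 1],
  [[0, 0, 0], [0, 0, -4], 1],
])

```text
clock: 25.2
position: [459.3, 39.0, 51.9]
ee_rot: [-0.699, 0.104, 0.7, 0.103]
contact_force: [0.5, 0.3, -1.7]
gripper_width: 60.1
```

Call:
arm_command([
  [[0, 0, 0], [0, 0, -1], 1],
  [[0, 0, 0], [0, 0, -1], 0],
  [[0, 0, 0], [0, 0, -1], 0],
  [[0, 0, 0], [0, 0, -1], 0],
  [[0, 0, 0], [0, 0, -1], 0],
])

```text
clock: 25.7
position: [459.5, 39.0, 51.2]
ee_rot: [-0.699, 0.104, 0.7, 0.103]
contact_force: [0.8, -0.5, 0.2]
gripper_width: 85.7
```

Call:
arm_command([
  [[0, 0, 0], [0, 0, 0], 0],
  [[0, 0, 0], [0, 0, 25], 0],
  [[0, 0, 0], [0, 0, 70], 0],
  [[0, 0, -4], [0, 0, 115], 0],
  [[0, 0, -8], [0, -35, 150], 0],
])

```text
clock: 26.2
position: [460.8, 5.7, 204.3]
ee_rot: [0.691, -0.151, -0.69, -0.152]
contact_force: [0.8, -0.1, -0.9]
gripper_width: 85.4
```

Call:
arm_command([
  [[0, 0, 0], [0, -48, 0], 0],
  [[0, 0, 0], [0, -96, 0], 0],
  [[0, 0, 0], [0, -144, 0], 0],
  [[0, 0, 0], [0, -192, 0], 0],
  [[0, 0, 0], [0, -240, 0], 0],
])

```text
clock: 26.7
position: [460.5, -236.2, 204.5]
ee_rot: [0.692, -0.151, -0.69, -0.152]
contact_force: [0.9, 1.1, 0.8]
gripper_width: 85.7
```

Call:
arm_command([
  [[0, 0, 0], [0, -48, -15], 0],
  [[0, 0, 0], [0, -80, -40], 0],
  [[0, 0, 0], [0, -90, -60], 0],
  [[0, 0, 0], [0, -90, -60], 0],
  [[0, 0, 0], [0, -90, -60], 0],
])

```text
clock: 27.2
position: [460.4, -326.2, 144.6]
ee_rot: [0.691, -0.151, -0.69, -0.152]
contact_force: [0.2, -0.6, 0.2]
gripper_width: 85.2
```

```bash
python3 - <<'E'
from h import *
state(); p,d=snap('top'); cv2.imwrite('pics/t9f.png',p); np.save('pics/t9.npy',d)
for x in plates(p): print(x)
hubz(d)
p,d=snap('scene'); cv2.imwrite('pics/s9f.png',p)
for x in plates(p,'scene'): print(x)
E
```

```text
t27.20 pos [ 460.4 -326.2  144.6] toolx [ 0.002  0.001 -1.   ] jawyaw -114.7 w 85.2 F [ 0.2 -0.6  0.2] M [-0.02 -0.01  0.01] j [-0.33  0.36 -0.26 -0.   -0.94  1.47]
(array([ 416.8, -150.2]), 53.5, 63.1, 1, np.float64(-27.7))
(array([1118.4,  -69.7]), 61.8, 65.8, 0, nan)
(array([1113.9,  162.8]), 60.2, 61.5, 0, nan)
hub z hist [(38, 19), (42, 10), (50, 8), (54, 6), (58, 27), (62, 234), (66, 69), (70, 4), (90, 11), (94, 7), (98, 6), (102, 4), (106, 8), (110, 28), (114, 17)]
flat med 64.5 364
plane tilt deg [0.2 0. ] z0 64.6 xy extent [[428.7, 9.8], [489.0, 70.3]]
(array([429.3, 204. ]), 54.2, 63.2, 2, np.float64(-17.1))
```

Call:
arm_command([
  [[0, 0, 0], [45, 0, 20], 0],
  [[0, 0, 0], [90, 0, 20], 0],
  [[0, 0, 0], [135, 0, 20], 0],
  [[0, 0, 0], [180, 0, 20], 0],
  [[0, 0, 0], [180, 0, 20], 0],
])

```text
clock: 27.8
position: [646.6, -323.7, 165.6]
ee_rot: [0.694, -0.149, -0.688, -0.149]
contact_force: [-1.1, 0.1, -1.3]
gripper_width: 85.3
```

```bash
python3 - <<'E'
from h import *
state(); p,d=snap('top'); cv2.imwrite('pics/t10f.png',p)
for x in plates(p): print(x)
p,d=snap('scene'); cv2.imwrite('pics/s10f.png',p)
for x in plates(p,'scene'): print(x)
E
```

```text
t27.80 pos [ 646.6 -323.7  165.6] toolx [ 0.008 -0.001 -1.   ] jawyaw -114.3 w 85.3 F [-1.1  0.1 -1.3] M [0.05 0.13 0.  ] j [-0.24  0.59  0.19 -0.   -1.16  1.39]
(array([1118.8,  -69.8]), 59.9, 64.3, 0, nan)
(array([1114.1,  163. ]), 59.3, 60.1, 0, nan)
(array([ 423.4, -155. ]), 66.2, 70.7, 3, np.float64(-28.4))
(array([429.4, 204.4]), 54.4, 60.6, 1, np.float64(-12.3))
```

Call:
arm_command([
  [[0, 0, -2], [-38, 29, 0], 0],
  [[0, 0, -4], [-76, 58, 0], 0],
  [[0, 0, -6], [-114, 87, 0], 0],
  [[0, 0, -8], [-152, 116, 0], 0],
  [[0, 0, -10], [-190, 145, 0], 0],
])

```text
clock: 28.4
position: [449.7, -178.2, 167.5]
ee_rot: [0.678, -0.209, -0.673, -0.21]
contact_force: [0.1, 1.1, 1.0]
gripper_width: 85.5
```

Call:
arm_command([
  [[0, 0, 0], [-30, 22, 0], 0],
  [[0, 0, 0], [-34, 25, -20], 0],
  [[0, 0, 0], [-34, 25, -50], 0],
  [[0, 0, 0], [-34, 25, -70], 0],
  [[0, 0, 0], [-34, 25, -70], 0],
])

```text
clock: 28.9
position: [412.8, -152.9, 96.7]
ee_rot: [0.677, -0.21, -0.674, -0.21]
contact_force: [-0.5, -0.8, 0.4]
gripper_width: 85.7
```

```bash
python3 - <<'E'
from h import *
state()
p,d=snap('scene'); cv2.imwrite('pics/s11f.png',p)
for x in plates(p,'scene'): print(x)
E
```

```text
t28.90 pos [ 412.8 -152.9   96.7] toolx [ 0.004 -0.001 -1.   ] jawyaw -124.5 w 85.7 F [-0.5 -0.8  0.4] M [ 0.01  0.06 -0.05] j [ 0.02  0.23 -0.62  0.   -0.72  0.95]
(array([ 426. , -159.7]), 56.8, 73.1, 0, nan)
(array([429.5, 203.9]), 54.6, 64.3, 1, np.float64(-10.9))
```

Correct laterally and descend: to (422.4, −153.4), first to z≈25.

Call:
arm_command([
  [[0, 0.2, 0], [9.6, -0.5, 0], 0],
  [[0, 0.2, 0], [9.6, -0.5, -25], 0],
  [[0, 0.2, 0], [9.6, -0.5, -55], 0],
  [[0, 0.2, 0], [9.6, -0.5, -72], 0],
  [[0, 0.2, 0], [9.6, -0.5, -72], 0],
])

```text
clock: 29.45
position: [424.0, -153.8, 25.4]
ee_rot: [0.676, -0.21, -0.675, -0.209]
contact_force: [0.6, -0.2, 0.8]
gripper_width: 85.6
```

```bash
python3 - <<'E'
from h import *
state()
E
```

```text
t29.45 pos [ 424.  -153.8   25.4] toolx [ 0.001 -0.001 -1.   ] jawyaw -124.5 w 85.6 F [ 0.6 -0.2  0.8] M [-0.02 -0.02  0.04] j [ 0.02  0.37 -0.66  0.   -0.53  0.95]
```

Call:
arm_command([
  [[0, 0, 0], [-1.4, 0.4, -10], 0],
  [[0, 0, 0], [-1.4, 0.4, -20], 0],
  [[0, 0, 0], [-1.4, 0.4, -27], 0],
  [[0, 0, 0], [-1.4, 0.4, -28], 0],
  [[0, 0, 0], [-1.4, 0.4, -28], 0],
])

```text
clock: 29.95
position: [422.7, -153.4, -2.7]
ee_rot: [0.676, -0.21, -0.675, -0.209]
contact_force: [-0.2, -0.9, -0.6]
gripper_width: 85.5
```

Call:
arm_command([
  [[0, 0, 0], [0, 0, 0], 0],
  [[0, 0, 0], [0, 0, 0], 1],
  [[0, 0, 0], [0, 0, 0], 1],
  [[0, 0, 0], [0, 0, 0], 1],
  [[0, 0, 0], [0, 0, 0], 1],
])

```text
clock: 30.45
position: [423.2, -153.3, -1.5]
ee_rot: [0.676, -0.21, -0.674, -0.209]
contact_force: [-1.1, 2.4, 9.8]
gripper_width: 60.1
```

```bash
python3 - <<'E'
from h import *
state()
E
```

```text
t30.45 pos [ 423.2 -153.3   -1.5] toolx [ 0.002 -0.002 -1.   ] jawyaw -124.4 w 60.1 F [-1.1  2.4  9.8] M [0.71 0.54 0.07] j [ 0.02  0.43 -0.69  0.   -0.45  0.95]
```

Call:
arm_command([
  [[0, 0, 0], [0, 0, 5], 1],
  [[0, 0, 0], [0, 0, 25], 1],
  [[0, 0, 0], [0, 0, 65], 1],
  [[0, 0, 0], [0, 0, 110], 1],
  [[0, 0, 0], [0, 0, 155], 1],
])

```text
clock: 30.95
position: [422.0, -153.2, 154.8]
ee_rot: [0.676, -0.21, -0.675, -0.209]
contact_force: [1.8, -0.6, -3.2]
gripper_width: 59.9
```

Call:
arm_command([
  [[0, 0, -2], [8, 44, 15], 1],
  [[0, 0, -4], [16, 90, 15], 1],
  [[0, 0, -6], [25, 135, 15], 1],
  [[0, 0, -8], [35, 180, 15], 1],
  [[0, 0, -8], [37, 191, 15], 1],
])

```text
clock: 31.45
position: [459.6, 41.2, 169.8]
ee_rot: [0.66, -0.255, -0.659, -0.255]
contact_force: [-0.2, 0.4, -2.7]
gripper_width: 59.8
```

```bash
python3 - <<'E'
from h import *
state()
E
```

```text
t31.45 pos [459.6  41.2 169.8] toolx [ 0.001 -0.    -1.   ] jawyaw -132.3 w 59.8 F [-0.2  0.4 -2.7] M [-0.02 -0.   -0.02] j [ 0.44  0.17 -0.47  0.   -0.93  0.39]
```

Call:
arm_command([
  [[0, 0, 0], [0.3, -2, -15], 1],
  [[0, 0, 0], [0.3, -2, -35], 1],
  [[0, 0, 0], [0.3, -2, -50], 1],
  [[0, 0, 0], [0.3, -2, -54], 1],
  [[0, 0, 0], [0.3, -2, -54], 1],
])

```text
clock: 31.95
position: [459.2, 38.7, 115.3]
ee_rot: [-0.659, 0.256, 0.66, 0.255]
contact_force: [0.7, -0.5, -2.4]
gripper_width: 60.1
```

Call:
arm_command([
  [[0, 0, 0], [0.2, 0.2, -3], 1],
  [[0, 0, 0], [0.2, 0.2, -6], 1],
  [[0, 0, 0], [0.2, 0.2, -9], 1],
  [[0, 0, 0], [0.2, 0.2, -12], 1],
  [[0, 0, 0], [0.2, 0.2, -12], 1],
])

```text
clock: 32.45
position: [459.1, 38.8, 102.9]
ee_rot: [-0.659, 0.256, 0.66, 0.255]
contact_force: [-0.5, 0.1, -2.1]
gripper_width: 59.6
```

```bash
python3 - <<'E'
from h import *
state()
E
```

```text
t32.45 pos [459.1  38.8 102.9] toolx [-0.001 -0.001 -1.   ] jawyaw -132.3 w 59.6 F [-0.5  0.1 -2.1] M [ 0.01  0.05 -0.05] j [ 0.44  0.26 -0.56  0.   -0.76  0.39]
```

Call:
arm_command([
  [[0, 0, 0], [0.5, 0.4, -4], 1],
  [[0, 0, 0], [0.5, 0.4, -7], 1],
  [[0, 0, 0], [0.5, 0.4, -10], 1],
  [[0, 0, 0], [0.5, 0.4, -13], 1],
  [[0, 0, 0], [0.5, 0.4, -13], 1],
])

```text
clock: 32.95
position: [459.2, 39.1, 89.4]
ee_rot: [-0.659, 0.256, 0.66, 0.254]
contact_force: [0.2, 0.5, -2.5]
gripper_width: 59.6
```

```bash
python3 - <<'E'
from h import *
state()
E
```

```text
t32.95 pos [459.2  39.1  89.4] toolx [-0.003 -0.002 -1.   ] jawyaw -132.3 w 59.6 F [ 0.2  0.5 -2.5] M [-0.01  0.03 -0.01] j [ 0.44  0.28 -0.57  0.   -0.72  0.39]
```

Call:
arm_command([
  [[0, 0, 0], [0.4, 0.3, -6], 1],
  [[0, 0, 0], [0.4, 0.3, -12], 1],
  [[0, 0, 0], [0.4, 0.3, -18], 1],
  [[0, 0, 0], [0.4, 0.3, -23], 1],
  [[0, 0, 0], [0.4, 0.3, -23], 1],
])

```text
clock: 33.45
position: [459.0, 39.1, 65.5]
ee_rot: [-0.658, 0.257, 0.661, 0.254]
contact_force: [-0.0, -0.1, -3.1]
gripper_width: 59.6
```

Call:
arm_command([
  [[0, 0, 0], [0, 0, -1], 1],
  [[0, 0, 0], [0, 0, -2], 1],
  [[0, 0, 0], [0, 0, -3], 1],
  [[0, 0, 0], [0, 0, -3], 1],
  [[0, 0, 0], [0, 0, -3], 1],
])

```text
clock: 33.95
position: [459.2, 39.2, 62.7]
ee_rot: [-0.658, 0.257, 0.66, 0.254]
contact_force: [0.0, -0.3, -0.7]
gripper_width: 59.9
```

Call:
arm_command([
  [[0, 0, 0], [0, 0, 0], 0],
  [[0, 0, 0], [0, 0, 0], 0],
  [[0, 0, 0], [0, 0, 0], 0],
  [[0, 0, 0], [0, 0, 0], 0],
  [[0, 0, 0], [0, 0, 0], 0],
])

```text
clock: 34.45
position: [459.3, 39.2, 62.8]
ee_rot: [-0.659, 0.256, 0.66, 0.254]
contact_force: [-1.4, 0.5, 0.4]
gripper_width: 85.3
```

Call:
arm_command([
  [[0, 0, 0], [0, 0, 25], 0],
  [[0, 0, 0], [0, 0, 70], 0],
  [[0, 0, 0], [0, 0, 115], 0],
  [[0, 0, 0], [0, 20, 150], 0],
  [[0, 0, 0], [0, 60, 160], 0],
])

```text
clock: 34.95
position: [461.1, 99.3, 227.5]
ee_rot: [0.66, -0.255, -0.658, -0.257]
contact_force: [1.2, 0.3, -0.3]
gripper_width: 85.1
```

Call:
arm_command([
  [[0, 0, 0], [0, 45, 0], 0],
  [[0, 0, 0], [0, 90, 0], 0],
  [[0, 0, 0], [0, 135, 0], 0],
  [[0, 0, 0], [0, 180, 0], 0],
  [[0, 0, 0], [0, 180, 0], 0],
])

```text
clock: 35.45
position: [461.2, 283.7, 227.0]
ee_rot: [0.661, -0.253, -0.658, -0.256]
contact_force: [1.0, -0.4, -0.2]
gripper_width: 85.4
```

```bash
python3 - <<'E'
from h import *
state(); p,d=snap('top'); cv2.imwrite('pics/t12f.png',p); np.save('pics/t12.npy',d)
for x in plates(p): print(x)
hubz(d)
cv2.imwrite('pics/t12.png',cv2.resize(p[130:280,150:470],(800,375),interpolation=cv2.INTER_CUBIC))
E
```

```text
t35.45 pos [461.2 283.7 227. ] toolx [ 0.005  0.002 -1.   ] jawyaw -132.2 w 85.4 F [ 1.  -0.4 -0.2] M [-0.06  0.08  0.01] j [ 0.85  0.24 -0.21  0.   -1.11 -0.02]
(array([ 452.7, -337.1]), 65.9, 67.3, 4, np.float64(33.4))
(array([1118. ,  -69.8]), 63.8, 67.4, 0, nan)
(array([1113.4,  162.6]), 60.7, 62.5, 0, nan)
hub z hist [(38, 16), (50, 6), (54, 8), (62, 11), (66, 4), (70, 36), (74, 248), (78, 61), (86, 5), (90, 9), (94, 11), (106, 12), (110, 27), (114, 18)]
flat med 76.2 381
plane tilt deg [-0.2 -0.2] z0 76.3 xy extent [[428.7, 9.9], [488.2, 69.6]]
```

View pics/t12.png

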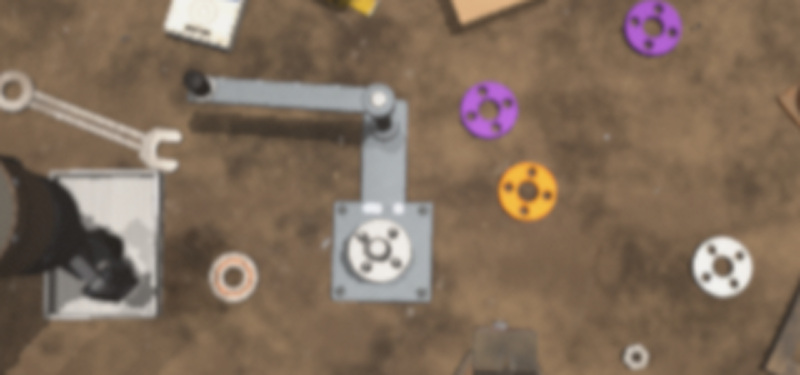

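Call:
arm_command([
  [[0, 0, 0], [0, -48, 0], 0],
  [[0, 0, 2], [0, -96, 0], 0],
  [[0, 0, 4], [0, -144, 0], 0],
  [[0, 0, 6], [0, -192, 0], 0],
  [[0, 0, 8], [0, -240, 0], 0],
])

```text
clock: 36.0
position: [459.6, 38.7, 227.0]
ee_rot: [0.677, -0.207, -0.675, -0.209]
contact_force: [1.0, -0.5, -0.7]
gripper_width: 85.4
```

Call:
arm_command([
  [[0, 0, 0], [0, -48, 0], 0],
  [[0, 0, 1], [0, -96, 0], 0],
  [[0, 0, 2], [0, -144, 0], 0],
  [[0, 0, 3], [-4, -192, 0], 0],
  [[0, 0, 4], [-8, -240, 0], 0],
])

```text
clock: 36.5
position: [450.1, -203.9, 227.2]
ee_rot: [0.684, -0.184, -0.681, -0.185]
contact_force: [0.9, -0.2, 0.3]
gripper_width: 85.6
```

Call:
arm_command([
  [[0, 0, 0], [0, -48, -10], 0],
  [[0, 0, 0], [0, -96, -30], 0],
  [[0, 0, 0], [0, -136, -60], 0],
  [[0, 0, 0], [0, -138, -100], 0],
  [[0, 0, 0], [0, -138, -120], 0],
])

```text
clock: 37.0
position: [446.4, -343.1, 103.5]
ee_rot: [-0.681, 0.185, 0.683, 0.188]
contact_force: [0.3, 0.2, 0.2]
gripper_width: 85.4
```

```bash
python3 - <<'E'
from h import *
state()
E
```

```text
t37.00 pos [ 446.4 -343.1  103.5] toolx [-0.002  0.004 -1.   ] jawyaw -120.6 w 85.4 F [0.3 0.2 0.2] M [0.06 0.05 0.01] j [-0.37  0.41 -0.31 -0.   -0.86  1.41]
```

Call:
arm_command([
  [[0, 0, 0], [6.6, 5.4, 0], 0],
  [[0, 0, 0], [6.6, 5.4, -25], 0],
  [[0, 0, 0], [6.6, 5.4, -55], 0],
  [[0, 0, 0], [6.6, 5.4, -75], 0],
  [[0, 0, 0], [6.6, 5.4, -78], 0],
])

```text
clock: 37.5
position: [452.0, -337.1, 24.5]
ee_rot: [-0.68, 0.185, 0.684, 0.188]
contact_force: [-0.2, 0.4, 0.0]
gripper_width: 85.0
```

```bash
python3 - <<'E'
from h import *
state()
E
```

```text
t37.50 pos [ 452.  -337.1   24.5] toolx [-0.005  0.006 -1.   ] jawyaw -120.6 w 85.0 F [-0.2  0.4  0. ] M [ 0.02  0.05 -0.01] j [-0.36  0.52 -0.38 -0.01 -0.68  1.4 ]
```

Call:
arm_command([
  [[-0.3, -0.3, 0], [1, -0.6, -10], 0],
  [[-0.3, -0.3, 0], [1, -0.6, -20], 0],
  [[-0.3, -0.3, 0], [1, -0.6, -26], 0],
  [[-0.3, -0.3, 0], [1, -0.6, -27], 0],
  [[-0.3, -0.3, 0], [1, -0.6, -27], 0],
])

```text
clock: 38.0
position: [453.3, -337.9, -2.1]
ee_rot: [0.682, -0.186, -0.682, -0.187]
contact_force: [-0.8, -0.4, -0.1]
gripper_width: 85.2
```

Call:
arm_command([
  [[0, 0, 0], [0, 0, 0], 0],
  [[0, 0, 0], [0, 0, 0], 1],
  [[0, 0, 0], [0, 0, 0], 1],
  [[0, 0, 0], [0, 0, 0], 1],
  [[0, 0, 0], [0, 0, 0], 1],
])

```text
clock: 38.5
position: [453.7, -337.9, -0.9]
ee_rot: [0.683, -0.186, -0.681, -0.186]
contact_force: [-1.2, 2.0, 6.1]
gripper_width: 59.4
```

```bash
python3 - <<'E'
from h import *
state()
E
```

```text
t38.50 pos [ 453.7 -337.9   -0.9] toolx [ 0.002 -0.    -1.   ] jawyaw -120.5 w 59.4 F [-1.2  2.   6.1] M [0.52 0.29 0.07] j [-0.35  0.56 -0.4  -0.   -0.62  1.39]
```

Call:
arm_command([
  [[0, 0, 0], [0, 0, 5], 1],
  [[0, 0, 0], [0, 0, 25], 1],
  [[0, 0, 0], [0, 0, 65], 1],
  [[0, 0, 0], [0, 0, 110], 1],
  [[0, 0, 0], [0, 0, 155], 1],
])

```text
clock: 39.0
position: [452.9, -337.6, 155.4]
ee_rot: [0.682, -0.186, -0.682, -0.186]
contact_force: [1.5, 0.3, -1.3]
gripper_width: 59.6
```

Call:
arm_command([
  [[0, 0, 2], [0, 40, 15], 1],
  [[0, 0, 4], [0, 80, 15], 1],
  [[0, 0, 6], [2, 120, 15], 1],
  [[0, 0, 8], [3, 160, 15], 1],
  [[0, 0, 10], [4, 200, 15], 1],
])

```text
clock: 39.5
position: [456.2, -136.1, 170.4]
ee_rot: [0.696, -0.126, -0.696, -0.126]
contact_force: [0.3, 0.2, -2.3]
gripper_width: 60.0
```

Call:
arm_command([
  [[0, 0, 3], [1, 44, 0], 1],
  [[0, 0, 6], [2, 88, 0], 1],
  [[0, 0, 9], [2, 132, 0], 1],
  [[0, 0, 10], [3, 172, 0], 1],
  [[0, 0, 10], [3, 175, 0], 1],
])

```text
clock: 40.0
position: [459.3, 42.4, 170.7]
ee_rot: [0.705, -0.062, -0.704, -0.064]
contact_force: [0.8, -0.3, -2.3]
gripper_width: 59.9
```

```bash
python3 - <<'E'
from h import *
state()
E
```

```text
t40.00 pos [459.3  42.4 170.7] toolx [ 0.001  0.002 -1.   ] jawyaw -100.2 w 59.9 F [ 0.8 -0.3 -2.3] M [-0.09 -0.01  0.02] j [ 0.45  0.16 -0.47 -0.   -0.94  0.95]
```

Call:
arm_command([
  [[0, 0, 0.3], [0.7, -3.2, -15], 1],
  [[0, 0, 0.3], [0.7, -3.2, -35], 1],
  [[0, 0, 0.3], [0.7, -3.2, -50], 1],
  [[0, 0, 0.3], [0.7, -3.2, -54], 1],
  [[0, 0, 0.3], [0.7, -3.2, -54], 1],
])

```text
clock: 40.5
position: [459.6, 38.7, 116.3]
ee_rot: [-0.704, 0.061, 0.705, 0.062]
contact_force: [0.1, 0.6, -2.2]
gripper_width: 59.6
```

Call:
arm_command([
  [[0, 0, 0], [0.3, 0.2, -3], 1],
  [[0, 0, 0], [0.3, 0.2, -6], 1],
  [[0, 0, 0], [0.3, 0.2, -9], 1],
  [[0, 0, 0], [0.3, 0.2, -12], 1],
  [[0, 0, 0], [0.3, 0.2, -12], 1],
])

```text
clock: 41.0
position: [459.7, 38.8, 104.0]
ee_rot: [-0.704, 0.061, 0.705, 0.061]
contact_force: [-1.0, -0.2, -2.6]
gripper_width: 59.9
```

```bash
python3 - <<'E'
from h import *
state()
E
```

```text
t41.00 pos [459.7  38.8 104. ] toolx [-0.001  0.001 -1.   ] jawyaw -99.9 w 59.9 F [-1.  -0.2 -2.6] M [ 0.01 -0.06 -0.03] j [ 0.44  0.25 -0.56 -0.   -0.76  0.96]
```

Call:
arm_command([
  [[0, 0, 0], [0.2, 0.3, -4], 1],
  [[0, 0, 0], [0.2, 0.3, -7], 1],
  [[0, 0, 0], [0.2, 0.3, -10], 1],
  [[0, 0, 0], [0.2, 0.3, -13], 1],
  [[0, 0, 0], [0.2, 0.3, -13], 1],
])

```text
clock: 41.5
position: [459.6, 39.0, 90.4]
ee_rot: [-0.704, 0.061, 0.705, 0.061]
contact_force: [-0.7, 0.6, -0.9]
gripper_width: 59.4
```

```bash
python3 - <<'E'
from h import *
state()
E
```

```text
t41.50 pos [459.6  39.   90.4] toolx [-0.002  0.    -1.   ] jawyaw -99.9 w 59.4 F [-0.7  0.6 -0.9] M [-0.03  0.   -0.05] j [ 0.44  0.28 -0.57 -0.   -0.73  0.96]
```

Call:
arm_command([
  [[0, 0, 0], [0.2, 0.2, -3], 1],
  [[0, 0, 0], [0.2, 0.2, -6], 1],
  [[0, 0, 0], [0.2, 0.2, -9], 1],
  [[0, 0, 0], [0.2, 0.2, -12], 1],
  [[0, 0, 0], [0.2, 0.2, -12], 1],
])

```text
clock: 42.0
position: [459.5, 39.1, 78.0]
ee_rot: [-0.703, 0.061, 0.705, 0.061]
contact_force: [0.2, -1.2, -1.7]
gripper_width: 59.9
```

Call:
arm_command([
  [[0, 0, 0], [0, 0, -1], 1],
  [[0, 0, 0], [0, 0, -2], 1],
  [[0, 0, 0], [0, 0, -2.5], 1],
  [[0, 0, 0], [0, 0, -2.5], 1],
  [[0, 0, 0], [0, 0, -2.5], 1],
])

```text
clock: 42.5
position: [459.6, 39.1, 75.5]
ee_rot: [-0.704, 0.061, 0.705, 0.061]
contact_force: [-0.5, 0.4, -1.4]
gripper_width: 59.5
```

```bash
python3 - <<'E'
from h import *
state()
E
```

```text
t42.50 pos [459.6  39.1  75.5] toolx [-0.003  0.    -1.   ] jawyaw -99.9 w 59.5 F [-0.5  0.4 -1.4] M [ 0.01 -0.04  0.01] j [ 0.44  0.3  -0.59 -0.   -0.69  0.96]
```

Call:
arm_command([
  [[0, 0, 0], [0, 0, -0.8], 1],
  [[0, 0, 0], [0, 0, -0.8], 0],
  [[0, 0, 0], [0, 0, -0.8], 0],
  [[0, 0, 0], [0, 0, -0.8], 0],
  [[0, 0, 0], [0, 0, -0.8], 0],
])

```text
clock: 43.0
position: [459.7, 39.1, 74.8]
ee_rot: [-0.704, 0.061, 0.705, 0.061]
contact_force: [-0.2, -0.4, 0.4]
gripper_width: 85.2
```

Call:
arm_command([
  [[0, 0, 0], [0, 0, 25], 0],
  [[0, 0, 0], [0, 0, 70], 0],
  [[0, 0, 0], [0, 0, 115], 0],
  [[0, 0, -6], [0, 0, 155], 0],
  [[0, 0, -12], [0, 40, 180], 0],
])

```text
clock: 43.5
position: [460.3, 77.5, 258.5]
ee_rot: [0.694, -0.137, -0.693, -0.139]
contact_force: [1.6, 0.4, -0.9]
gripper_width: 85.1
```

Call:
arm_command([
  [[0, 0, -8], [13, 40, 5], 0],
  [[0, 0, -16], [26, 80, 5], 0],
  [[0, 0, -24], [40, 120, 5], 0],
  [[0, 0, -32], [53, 160, 5], 0],
  [[0, 0, -40], [65, 190, 5], 0],
])

```text
clock: 44.0
position: [525.6, 269.7, 263.2]
ee_rot: [0.605, -0.367, -0.603, -0.369]
contact_force: [1.0, -0.7, -0.8]
gripper_width: 85.5
```

```bash
python3 - <<'E'
from h import *
state(); p,d=snap('top'); cv2.imwrite('pics/t13f.png',p); np.save('pics/t13.npy',d)
for x in plates(p): print(x)
hubz(d)
P=cloud('top',d);z=P[...,2]
m=(z>198)&(z<210)&(abs(P[...,0]-604)<40)&(abs(P[...,1]-209)<40);print('handle',m.sum(),P[m].mean(0).round(1))
E
```

```text
t44.00 pos [525.6 269.7 263.2] toolx [ 0.003  0.    -1.   ] jawyaw -152.7 w 85.5 F [ 1.  -0.7 -0.8] M [-0.03  0.02 -0.  ] j [ 0.75  0.3  -0.03  0.   -1.23 -0.27]
(array([1117.6,  -70. ]), 64.3, 67.6, 0, nan)
(array([1113.5,  162.5]), 61.0, 62.6, 0, nan)
hub z hist [(38, 11), (42, 5), (50, 7), (54, 4), (58, 4), (62, 7), (66, 4), (70, 5), (74, 4), (82, 36), (86, 263), (90, 62), (94, 10), (98, 4), (102, 4), (106, 6), (110, 23), (114, 26)]
flat med 88.2 386
plane tilt deg [-0.2  0.2] z0 88.4 xy extent [[428.6, 9.7], [489.9, 69.0]]
handle 61 [605.4 210.4 204.2]
```

Call:
arm_command([
  [[0, 0, -8], [35, -25, 0], 0],
  [[0, 0, -16], [78, -60, 0], 0],
  [[0, 0, -23], [79, -60, -30], 0],
  [[0, 0, -23], [79, -60, -65], 0],
  [[0, 0, -23], [79, -60, -80], 0],
])

```text
clock: 44.55
position: [604.9, 211.5, 177.9]
ee_rot: [0.518, -0.483, -0.517, -0.481]
contact_force: [-0.8, -0.5, -0.9]
gripper_width: 85.5
```

```bash
python3 - <<'E'
from h import *
state()
E
```

```text
t44.55 pos [604.9 211.5 177.9] toolx [-0.002 -0.003 -1.   ] jawyaw -175.9 w 85.5 F [-0.8 -0.5 -0.9] M [-0.01  0.05  0.01] j [ 0.59  0.45 -0.03  0.   -1.1  -0.52]
```

Call:
arm_command([
  [[0, 0, 0], [0, -2, 0], 0.5],
  [[0, 0, 0], [0, -2, 0], 1],
  [[0, 0, 0], [0, -2, 0], 1],
  [[0, 0, 0], [0, -2, 0], 1],
  [[0, 0, 0], [0, -2, 0], 1],
])

```text
clock: 45.05
position: [605.6, 210.0, 179.7]
ee_rot: [0.518, -0.482, -0.517, -0.482]
contact_force: [-0.1, 0.7, 0.9]
gripper_width: 18.0
```

Call:
arm_command([
  [[0, 0, 0], [0, 0, 0], 1],
  [[0, 0, 0], [0, 0, 0], 1],
  [[0, 0, 0], [0, 0, 0], 1],
  [[0, 0, 0], [0, 0, 0], 1],
  [[0, 0, 0], [0, 0, 0], 1],
])

```text
clock: 45.55
position: [605.5, 210.0, 179.7]
ee_rot: [0.518, -0.482, -0.517, -0.482]
contact_force: [0.2, -1.3, -0.5]
gripper_width: 18.1
```

Call:
arm_command([
  [[0, 0, 5.8], [-17.2, -0.2, 0], 1],
  [[0, 0, 11.6], [-34.3, -2.2, 0], 1],
  [[0, 0, 17.4], [-51.1, -5.8, 0], 1],
  [[0, 0, 23.2], [-67.4, -11.2, 0], 1],
  [[0, 0, 29], [-83.1, -18.2, 0], 1],
])

```text
clock: 46.05
position: [522.4, 191.4, 179.7]
ee_rot: [0.624, -0.335, -0.621, -0.335]
contact_force: [3.7, -3.7, -2.0]
gripper_width: 18.2
```

Call:
arm_command([
  [[0, 0, 5.8], [-15, -8.5, 0], 1],
  [[0, 0, 11.6], [-29, -18.5, 0], 1],
  [[0, 0, 17.4], [-41.9, -29.8, 0], 1],
  [[0, 0, 23.2], [-53.6, -42.4, 0], 1],
  [[0, 0, 29], [-64, -56.1, 0], 1],
])

```text
clock: 46.55
position: [459.2, 134.7, 179.8]
ee_rot: [0.689, -0.167, -0.685, -0.168]
contact_force: [9.2, -4.5, -6.5]
gripper_width: 18.3
```

Call:
arm_command([
  [[0, 0, 5.8], [-8.9, -14.7, 0], 1],
  [[0, 0, 11.6], [-16.3, -30.3, 0], 1],
  [[0, 0, 17.4], [-22.1, -46.5, 0], 1],
  [[0, 0, 23.2], [-26.3, -63.2, 0], 1],
  [[0, 0, 29], [-28.7, -80.2, 0], 1],
])

```text
clock: 47.05
position: [431.8, 54.5, 179.8]
ee_rot: [0.71, 0.013, -0.704, 0.01]
contact_force: [7.5, 0.1, -9.2]
gripper_width: 18.4
```

```bash
python3 - <<'E'
from h import *
state()
E
```

```text
t47.05 pos [431.8  54.5 179.8] toolx [ 0.01   0.005 -1.   ] jawyaw -88.1 w 18.4 F [ 7.5  0.1 -9.2] M [-0.19 -2.08 -0.12] j [ 0.5   0.1  -0.52  0.   -0.94  1.1 ]
```

Call:
arm_command([
  [[0, 0, 0], [0, -3, 0], 1],
  [[0, 0, 0], [0, -6, 0], 1],
  [[0, 0, 0], [0, -9, 0], 1],
  [[0, 0, 0], [0, -11, 0], 1],
  [[0, 0, 0], [0, -11, 0], 1],
])

```text
clock: 47.55
position: [432.2, 43.8, 179.8]
ee_rot: [0.711, 0.013, -0.703, 0.009]
contact_force: [2.4, -3.1, -3.8]
gripper_width: 18.2
```

Call:
arm_command([
  [[0, 0, 0], [0, -1, 0], 1],
  [[0, 0, 0], [0, -2, 0], 1],
  [[0, 0, 0], [0, -3, 0], 1],
  [[0, 0, 0], [0, -3, 0], 1],
  [[0, 0, 0], [0, -3, 0], 1],
])

```text
clock: 48.05
position: [432.2, 40.6, 179.8]
ee_rot: [0.711, 0.013, -0.703, 0.009]
contact_force: [0.7, -1.7, -3.0]
gripper_width: 18.0
```

Not at the stop yet; keep going in small steps.

Call:
arm_command([
  [[0, 0, 0], [0, -1, 0], 1],
  [[0, 0, 0], [0, -2, 0], 1],
  [[0, 0, 0], [0, -2, 0], 1],
  [[0, 0, 0], [0, -2, 0], 1],
  [[0, 0, 0], [0, -2, 0], 1],
])

```text
clock: 48.55
position: [432.3, 39.8, 179.8]
ee_rot: [0.711, 0.013, -0.703, 0.008]
contact_force: [-1.4, 5.7, -1.4]
gripper_width: 18.4
```

Call:
arm_command([
  [[0, 0, 0], [0, -1, 0], 1],
  [[0, 0, 0], [0, -2, 0], 1],
  [[0, 0, 0], [0, -2, 0], 1],
  [[0, 0, 0], [0, -2, 0], 1],
  [[0, 0, 0], [0, -2, 0], 1],
])

```text
clock: 49.05
position: [432.3, 39.8, 179.8]
ee_rot: [0.711, 0.015, -0.703, 0.007]
contact_force: [-1.7, 9.5, -0.9]
gripper_width: 18.0
```

Call:
arm_command([
  [[0, 0, 0], [0, 0, 0], 0],
  [[0, 0, 0], [0, 0, 0], 0],
  [[0, 0, 0], [0, 0, 0], 0],
  [[0, 0, 0], [0, 0, 0], 0],
  [[0, 0, 0], [0, 0, 0], 0],
])

```text
clock: 49.55
position: [432.3, 39.6, 179.9]
ee_rot: [0.711, 0.015, -0.703, 0.007]
contact_force: [0.5, -0.2, 0.2]
gripper_width: 85.3
```

Call:
arm_command([
  [[0, 0, 0], [0, 0, 25], 0],
  [[0, 0, 0], [0, 0, 60], 0],
  [[0, 0, 0], [0, 0, 90], 0],
  [[0, 0, 0], [0, 35, 100], 0],
  [[0, 0, 0], [0, 80, 100], 0],
])

```text
clock: 50.05
position: [433.3, 119.8, 282.5]
ee_rot: [0.713, 0.014, -0.701, 0.005]
contact_force: [1.7, 0.4, 0.5]
gripper_width: 85.3
```

Call:
arm_command([
  [[0, 0, 0], [0, 45, 0], 0],
  [[0, 0, 0], [0, 90, 0], 0],
  [[0, 0, 0], [0, 135, 0], 0],
  [[0, 0, 0], [0, 180, 0], 0],
  [[0, 0, 0], [0, 180, 0], 0],
])

```text
clock: 50.55
position: [433.3, 303.9, 281.5]
ee_rot: [0.713, 0.016, -0.701, 0.007]
contact_force: [-1.3, -1.0, 0.3]
gripper_width: 85.4
```

```bash
python3 - <<'E'
from h import *
state(); p,d=snap('top'); cv2.imwrite('pics/t14f.png',p); p2,d2=snap('scene')
P=cloud('top',d);z=P[...,2]
m=(z>198)&(z<210)&(abs(P[...,0]-430)<40)&(abs(P[...,1]-40)<40);H=P[m].mean(0);print('handle',m.sum(),H.round(1))
m=(z>165)&(z<175)&(abs(P[...,0]-599)<25)&(abs(P[...,1]-41)<25);print('boss',P[m].mean(0).round(1))
m=(z>156)&(z<166)&(P[...,0]>445)&(P[...,0]<580)&(abs(P[...,1]-41)<40);l=np.polyfit(P[m][:,0],P[m][:,1],1);print('arm slope deg',np.degrees(np.arctan(l[0])))
A=cv2.resize(p[130:280,160:460],(800,400),interpolation=cv2.INTER_CUBIC); B=cv2.resize(p2[170:270,200:600],(800,200),interpolation=cv2.INTER_CUBIC)
cv2.imwrite('pics/f14.png',np.vstack([A,B]))
E
```

```text
t50.55 pos [433.3 303.9 281.5] toolx [ 0.017  0.013 -1.   ] jawyaw -88.2 w 85.4 F [-1.3 -1.   0.3] M [-0.08  0.11  0.03] j [ 0.92  0.18 -0.16  0.01 -1.22  0.68]
handle 60 [430.1  39.7 205.2]
boss [599.8  42.3 167.3]
arm slope deg 0.5423205793465321
```

View pics/f14.png

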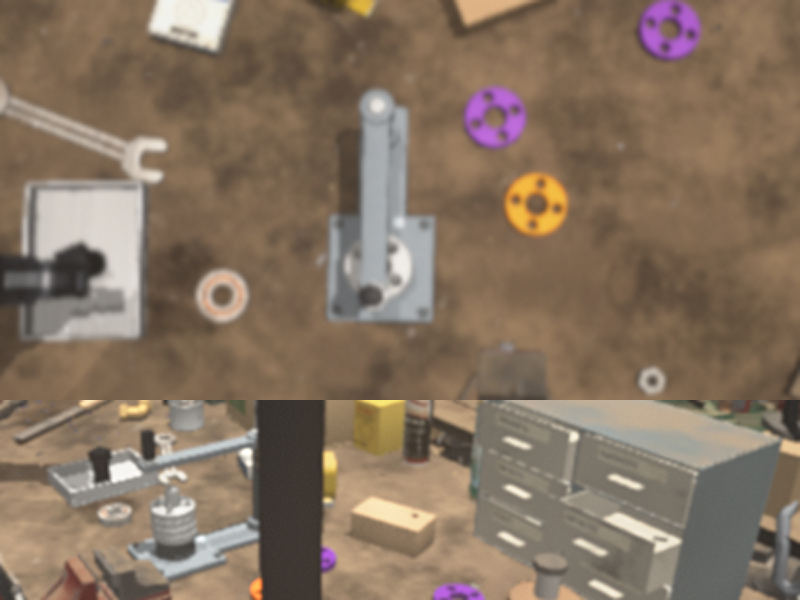

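```bash
python3 -c "
from bench import arm
print(arm.job_done())"
```

```text
the job is handed in; nothing more can be done
None
```

The clutch hub is loaded and the job was handed in at about 50.6 s on the robot clock. The hand-in gives no verdict.

- **Order:** I swung the keeper arm about 90° clear, stood the cap upright in the tray, then put all four white steel plates over the studs. Last, I swung the keeper back to its stop.
- **Plates:** After each placing, the depth picture put the top face at 52.4, 64.5, 76.2 and 88.2 mm. The expected heights are 52, 64, 76 and 88 mm, and the tilt was at most 0.2°. The plates slid down freely and no separate push was needed; the first dropped the last few millimetres after release.
- **Keeper:** It stopped moving and pushed back with 9.5 N. Its line was 0.54°, against roughly 0.6° measured for the base.
- **Last picture:** The cap was in the tray. The bearing, the nut and the orange and purple plates were not touched, and the gripper was clear of everything.

No check failed. The two cameras differed by 2–3 mm on plate positions and about 6 mm on the spigot top, so I split the plate difference and relied on the top camera and the feel of the fit at the hub. The gripper also read about 60 mm on the 64 mm rims, but every hold was firm. I saw no grip slip, and no plate was out of place when I went to pick it up.

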